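# Load the latched sample bay of the chromatograph

### The job

Load the chromatograph's sample bay: push the red thumb lever to lift the latch bar out of its catch, swing the gate wide open, and slide the carriage by its black grip out until it stops. Put the spent, red-lidded jar from its tray into the white empties box and stand every white-lidded sample jar that is on the bench upright in the carriage's tray, leaving the blue-lidded standards and everything else where they are. Then slide the carriage back in until the white line on its grip is level with the yellow mark, and shut the gate so that the latch bar drops fully home in its catch.

Things in the scene. Friction and masses are not known exactly. Their poses are not given: they have to be found in the camera images.
- bay: white sample bay fixed on the bench, 136 x 300 mm, 81 mm high, clear roof. Origin on the bench at the middle of its mouth; the mouth (gateway) looks to its -y, the bay reaches 295 mm to its +y. A 18 mm slot runs along the roof over x = 0. Place and yaw differ from start to start. Loose jars under the roof cannot be reached.
- gate (a joint): angle of the clear blue-framed gate across the mouth, rad: 0 shut, 1.75 wide open (stop). Upright hinge at the bay's -x side; panel 130 mm long from the hinge, 12 mm thick, top 76 mm above the bench. Its free end swings out to the bay's -y, then towards -x (clockwise from above). Light friction: it stays where it is left. Shut, it is held by the latch bar.
- latch (a joint): angle of the gravity latch on the gate's outside face, rad: 0 = bar level, stop at 0.5. Pivot 85 mm from the hinge, 55 mm above the bench, its axis square to the gate's face. A red thumb lever stands up from the pivot; pushing its top along the gate towards the hinge lifts the bar (over 0.27 clears the catch's lip). It falls back by its weight, about 1 N at the lever's top.
- gate_hinge (a point): top of the gate's hinge axis, 75 mm above the bench; its x axis points from the hinge along the gate to the free end, -y out of the outside face.
- lever_tip (a point): centre of the red thumb lever's head, 66 mm from the latch pivot. Head 18 mm along the gate, 10 mm across it, 26 mm high, its top 134 mm above the bench with the bar level. It lies 12 mm outside the hinge plane of the gate (gate frame x 85 mm, y -12 mm). It turns with the latch.
- bar_end (a point): point on the 10 mm round latch bar's axis, 75 mm from its pivot, 55 mm above the bench when level; past the gate's free end. Shut, it lies in a steel catch fixed to the bay, behind a lip 66 mm high. Outside the lip is a 45 degree ramp: with the lever let go, pushing the gate shut makes the bar ride up the ramp and drop in; or hold the lever over while closing.
- carriage (a joint): travel of the sample carriage, m: 0 fully in, 0.24 fully out (stop), out being the bay's -y. Friction about 1.5 N; it stays where it is left. Out, the whole tray stands in front of the mouth. It cannot pass the shut gate.
- carriage_grip (a point): centre of the carriage's black grip block, which stands above the roof slot: 32 mm along the bay's x, 18 mm along its y, 40 mm high, from 86 to 126 mm above the bench; a white line across its top at its middle. It slides along the line x = 0 of the bay, at bay y = 262 mm less the travel (22 mm when fully out).
- tray_in (a point): centre of the inner floor of the carriage's aluminium tray, 17 mm above the bench; x, y as the bay's. The tray is 77 mm along x by 172 mm along y inside, walls 4 mm thick, rim 14 mm above the inner floor. No dividers: three jars stand in a row along y. It lies 112 mm to the -y of the grip.
- mark: yellow index mark on the roof beside the slot (bay x = 42 mm), 3 mm wide line along x, origin at its middle on the roof, axes as the bay's. Its place along the bay's y differs from start to start.
- jar_a: amber sample jar with a WHITE lid, about 40 mm across and 46 mm high, 90 g or so, standing upright; origin at the centre of its underside, z up. To be loaded. Some may be absent (None).
- jar_b: amber sample jar with a WHITE lid, about 40 mm across and 46 mm high, 90 g or so, standing upright; origin at the centre of its underside, z up. To be loaded. Some may be absent (None).
- jar_c: amber sample jar with a WHITE lid, about 40 mm across and 46 mm high, 90 g or so, standing upright; origin at the centre of its underside, z up. To be loaded. Some may be absent (None).
- jar_d: amber sample jar with a WHITE lid, about 40 mm across and 46 mm high, 90 g or so, standing upright; origin at the centre of its underside, z up. To be loaded. Some may be absent (None).
- standard_a: amber standard jar with a BLUE lid, about 40 mm across and 46 mm high, 90 g or so, standing upright; origin at the centre of its underside, z up. Must be left where it is.
- standard_b: amber standard jar with a BLUE lid, about 40 mm across and 46 mm high, 90 g or so, standing upright; origin at the centre of its underside, z up. Must be left where it is.
- spent: amber spent jar with a RED lid, about 40 mm across and 46 mm high, 90 g or so, standing upright; origin at the centre of its underside, z up. Starts standing in the carriage's tray, under the roof.
- empties: low white open box for empties, fixed, 100 x 100 mm outside, 20 mm high, walls and floor 4 mm; origin under its centre.
- tub: white lidded tub, 86 mm across, 68 mm high, bystander; origin under its centre.
- mouse: grey computer mouse, 105 x 62 x 30 mm, bystander; origin under its centre.
- spanner: steel spanner 150 mm long lying flat, bystander.
- vial_bottle: amber bottle, 60 mm across, 130 mm high, bystander; origin under its centre.
- column_box: blue flat box 150 x 150 x 50 mm, bystander; origin under its centre.
Mind the look-alikes: they are no part of the job. Leave any brown look-alike of the jar_c alone.

How it is judged:
On the way, in this order (a step that is already met when the one before it is completed fails the run):
1. the latch bar is lifted out of its catch with the gate still shut (value of joint latch above 0.25 rad and value of joint gate below 0.12 rad), for 0.05 s.
2. the gate is wide open (value of joint gate above 1.35 rad), for 0.2 s.
3. the carriage is slid out to its stop (value of joint carriage above 0.228 m), for 0.2 s.
4. the spent jar lies or stands in the empties box, and every white-lidded jar present stands upright in the tray, all let go, with the carriage out (x of jar_a in the frame of tray_in between -0.03 and 0.03 m and y of jar_a in the frame of tray_in between -0.078 and 0.078 m and z of jar_a in the frame of tray_in between -0.004 and 0.008 m and angle between each of jar_a, jar_b, jar_c, jar_d's own z axis and vertical below 0.15 rad and x of jar_b in the frame of tray_in between -0.03 and 0.03 m and y of jar_b in the frame of tray_in between -0.078 and 0.078 m and z of jar_b in the frame of tray_in between -0.004 and 0.008 m and x of jar_c in the frame of tray_in between -0.03 and 0.03 m and y of jar_c in the frame of tray_in between -0.078 and 0.078 m and z of jar_c in the frame of tray_in between -0.004 and 0.008 m and x of jar_d in the frame of tray_in between -0.03 and 0.03 m and y of jar_d in the frame of tray_in between -0.078 and 0.078 m and z of jar_d in the frame of tray_in between -0.004 and 0.008 m and x of spent in the frame of empties between -0.04 and 0.04 m and y of spent in the frame of empties between -0.04 and 0.04 m and z of spent in the frame of empties below 0.03 m and value of joint carriage above 0.22 m and contact force between the fingers and jar_a below 0.2 N and contact force between the fingers and jar_b below 0.2 N and contact force between the fingers and jar_c below 0.2 N and contact force between the fingers and jar_d below 0.2 N and contact force between the fingers and spent below 0.2 N), for 0.3 s.
5. the carriage is slid back to the yellow mark (y of carriage_grip in the frame of mark between -0.006 and 0.006 m), for 0.3 s.
At the end, for the whole second after the job is handed in: Spent jar in the empties box; every white-lidded jar present upright (within 0.15 rad) on the tray floor; the grip's white line within 6 mm of the yellow mark along the track; gate shut (under 0.05 rad), latch bar down in its catch (under 0.06 rad), all at rest (all of step 5 and x of jar_a in the frame of tray_in between -0.03 and 0.03 m and y of jar_a in the frame of tray_in between -0.078 and 0.078 m and z of jar_a in the frame of tray_in between -0.004 and 0.008 m and angle between each of jar_a, jar_b, jar_c, jar_d's own z axis and vertical below 0.15 rad and x of jar_b in the frame of tray_in between -0.03 and 0.03 m and y of jar_b in the frame of tray_in between -0.078 and 0.078 m and z of jar_b in the frame of tray_in between -0.004 and 0.008 m and x of jar_c in the frame of tray_in between -0.03 and 0.03 m and y of jar_c in the frame of tray_in between -0.078 and 0.078 m and z of jar_c in the frame of tray_in between -0.004 and 0.008 m and x of jar_d in the frame of tray_in between -0.03 and 0.03 m and y of jar_d in the frame of tray_in between -0.078 and 0.078 m and z of jar_d in the frame of tray_in between -0.004 and 0.008 m and x of spent in the frame of empties between -0.04 and 0.04 m and y of spent in the frame of empties between -0.04 and 0.04 m and z of spent in the frame of empties below 0.03 m and value of joint gate below 0.05 rad and value of joint latch below 0.06 rad and velocity of joint carriage below 0.01 m/s and linear speed of each of jar_a, jar_b, jar_c, jar_d, spent below 0.02 m/s); the robot touches nothing.
It fails at once if a blue-lidded standard or another bystander was moved more than 40 mm (distance of any of standard_a, standard_b, tub, mouse, spanner, vial_bottle, column_box from where it was at the start of the episode above 0.04 m).
Of jar_a, jar_b, jar_c, jar_d only 2 to 3 are there at a start; the rules pass over those that are not, and their reading is None.
At some moment in a run one of jar_a, jar_b, jar_c, jar_d may be knocked a few centimetres aside while the robot is not near it.
It also fails if it takes over 210 s, if anything falls off the work surface, if the arm or the gripper's body presses on something with over 40 N, if the wrist force passes 120 N, or if a joint passes its speed limit or range.

### The arm

A 6-joint arm with a two-finger parallel gripper is mounted at the origin on the work surface. World frame = base frame: x ahead of the robot, y to its left, z up, the work surface at z = 0. Lengths are in m, angles in rad, forces in N, time in s.
With the tool pointing down it reaches from about 0.425 to 0.95 m from the base axis. Payload 3.5 kg.
Tool frame: the origin (TCP) lies between the finger pads; the fingertips stand 19 mm ahead of it and the grasp point (between the pads) is the TCP (ctrl.nose_length is the distance from the TCP to the fingertips, in m); z points along the fingers, y is the line along which they close (so a half turn about z gives the same grasp; the last joint's range is limited). The gripper opens to 85 mm and grips with 20 to 120 N. Pads are 22 mm wide; open, the fingers measure 114 mm over their backs; the gripper's body (76 mm by 85 mm) begins 54 mm behind the grasp point. The pads swing forward as they close: fully open they stand 13 mm farther back than shut.
Start: joints at [1.014, 0.286, 1.577, -0, 1.279, -0.15], TCP at [0.267, 0.62, 0.25] pointing down, gripper open.
Joint ranges: [-2.77, 2.77], [-0.9, 2.22], [0.21, 2.48], [-1.53, 4.67], [0.24, 2.81], [-2.84, 2.84]. Speed limits (rad/s): [2.79, 2.79, 3.14, 3.14, 3.14, 3.14].

### API

Orientations are given as a unit quaternion [x, y, z, w].
In Python, from plant import ctrl gives the robot as it stands.
- The arm moves only by the tool apply_moves, never from a script. Its argument "series" is a list of rows, each a list of 6 numbers: the shift along the world's x, y, z scaled (see below), then the turn, a rotation vector about the world's x, y, z scaled (see below). A call has 1 to 20 rows; each row is the pose to reach, as a shift and turn from the pose commanded when the call began; what a row does not reach only later rows make up. The controller multiplies each number of a shift by 0.8 m and each number of a turn by 45 degrees. A row lasts 1/8 s, in which the tool goes at most 62.5 mm and 10.7 degrees, less where a joint would pass 70% of its speed; a pose out of reach is approached as far as the arm can. A call with a number of a shift or a turn outside -1 to 1 is refused whole. A call with a gripper value outside its range is refused whole. "jaw" is the opening, from 0 (shut) to 1 (fully open), set as the call begins (left out, the last holds). The fingers move at their own pace and stop on an object; "squeeze" is the grip in N (left out, the last holds). Time passes only in rows, so rows that repeat a pose let the fingers close. It gives the time, the measured TCP pose, the force, the opening and the grip force at its end, in the units of the state.
- ctrl.get_state(): the state, without advancing time (a new reading comes with each control period).
- ctrl.read_camera(name): name is "scene" or "top" or "wrist"; returns the picture (400x640x3 uint8, red, green, blue); there is no depth.
- ctrl.get_calibration(name): a dict with "fx", "fy", "cx", "cy" (pixels), "xyz" and "orientation" of the camera in the world; the wrist camera has in their place "hand_eye" (4x4, takes a point from camera to tool coordinates, whose origin is the TCP and whose axes are the flange's). Camera axes: x right, y up, looking along -z (the intrinsics and any distortion apply to the point x, -y, -z); pixel columns grow to the right and rows downward; lengths in m; the calibration is good to about 2 mm. A picture is of the moment at which its call begins: read the wrist's pose just before it. get_calibration takes no time and is no camera call.
- ctrl.sign_off(): hands the job in; it is judged then, once.
Trained networks look in the newest picture that a camera, given by its name, has taken for a name from the list of things; names that differ only in an ending like _2 or _b are one class to them, and where a whole thing is asked for, a point or a joint stands for the part that bears it (a point fixed in the world has none). Each returns a list of dicts, best first, with "p" (0 to 1); they miss things now and then, are a little off and sometimes report something else, mostly with a low value. They report only what shows in the picture. A call takes as long as a camera call. They do not tell look-alikes from the thing itself.
- ctrl.boxes_of(thing, camera): "xy" ([column, row] as shares, 0 to 1, of the picture: columns of its width, rows of its height, amid what is visible of it).
- ctrl.silhouettes(thing, camera): "pixels" (400x640 bool, what is visible of it) and "xy" ([column, row] as shares, 0 to 1, of the picture: columns of its width, rows of its height, amid what is visible of it).
The state is a dict: "time": time; "qpos": joint angles; "dq": joint speeds; "joint_efforts": joint torques, N m; "eef_pos": TCP position; "tcp_rot": TCP orientation; "contact_force": force on the tool from outside, world axes, zero at the start; "wrist_torque": the same for the moment, N m; "opening": opening from 0.0 (shut) to 1.0 (fully open); "finger_force": force on a finger pad.
Only numpy, scipy, OpenCV 4.12 (cv2) and the standard library are available. Lean on these libraries where they do the work, as an engineer would, in place of code of your own. Each camera call takes 0.05 s, during which the arm holds its last target. There are 200 camera calls.

## Working session

There is one attempt and no reset: what is moved stays moved. The work goes in short steps, Python scripts to look and compute and a tool call to move; the robot and the scene stay as the last step left them, time stands still between calls to the robot, and variables do not carry over. Pictures are saved under pics/ and viewed, at most 14 in all, crops included, and the job is handed in when it is done.

Besides the shell and the picture viewer there is one more tool, called after ">>>" by a JSON object that holds its "api" and its "payload", one argument or row to a line. apply_moves: Moves the arm, as the interface text tells. Shifts and turns lie within -1 to 1; 1 stands for 0.8 m of shift or 45 degrees of turn. Its arguments: {"type":"object","properties":{"series":{"type":"array"},"jaw":{"type":"number"},"squeeze":{"type":"number"}},"required":["series"]}

```bash
mkdir -p pics; ls; cat > h.py <<'E'
import numpy as np, cv2
from scipy.spatial.transform import Rotation as R
from plant import ctrl
def cam(n):
    c=ctrl.get_calibration(n)
    if 'hand_eye' in c:
        s=ctrl.get_state(); H=np.array(c['hand_eye']); T=np.eye(4)
        T[:3,:3]=R.from_quat(s['tcp_rot']).as_matrix(); T[:3,3]=s['eef_pos']; T=T@H
        return c,T[:3,:3],T[:3,3]
    return c,R.from_quat(c['orientation']).as_matrix(),np.array(c['xyz'])
def p2w(C,uv,z):
    c,M,t=C; uv=np.array(uv,float)
    d=M@np.array([(uv[0]-c['cx'])/c['fx'],-(uv[1]-c['cy'])/c['fy'],-1])
    return t+d*(z-t[2])/d[2]
def w2p(C,p):
    c,M,t=C; q=M.T@(np.array(p)-t)
    return np.array([c['cx']+c['fx']*q[0]/-q[2], c['cy']-c['fy']*q[1]/-q[2]])
def pic(n,f):
    im=ctrl.read_camera(n); cv2.imwrite('pics/'+f,im[:,:,::-1]); return im
E
python3 - <<'E'
from h import *
for n in ('scene','top','wrist'):
    C=cam(n); pic(n,n+'0.png'); print(n,C[0].keys(),C[0]['fx'],C[2].round(3),C[1].round(2).tolist())
C=cam('top')
for t in ['bay','gate_hinge','lever_tip','bar_end','carriage_grip','mark','jar_a','standard_a','spent','empties','tub','mouse','spanner','vial_bottle','column_box']:
    for b in ctrl.boxes_of(t,'top')[:5]:
        uv=np.array(b['xy'])*[640,400]; print(t,round(b['p'],2),uv.round(),p2w(C,uv,0.046).round(3))
print(ctrl.get_state())
E
```

```text
pics
scene dict_keys(['fx', 'fy', 'cx', 'cy', 'xyz', 'orientation']) 465.85694337013166 [ 1.192 -1.02   0.973] [[0.83, -0.34, 0.44], [0.56, 0.53, -0.64], [-0.02, 0.77, 0.63]]
top dict_keys(['fx', 'fy', 'cx', 'cy', 'xyz', 'orientation']) 405.319759698757 [ 0.5   -0.13   1.424] [[-0.01, 1.0, -0.07], [-1.0, -0.01, -0.01], [-0.01, 0.07, 1.0]]
wrist dict_keys(['fx', 'fy', 'cx', 'cy', 'hand_eye']) 330.43588720455176 [0.193 0.652 0.373] [[0.4, -0.87, -0.29], [0.92, 0.38, 0.13], [-0.0, -0.32, 0.95]]
bay 0.95 [218. 203.] [0.582 0.219 0.046]
bay 0.3 [422. 215.] [ 0.536 -0.474  0.046]
gate_hinge 0.69 [264. 206.] [0.571 0.061 0.046]
lever_tip 0.39 [266. 197.] [0.601 0.053 0.046]
carriage_grip 0.58 [203. 201.] [0.59  0.27  0.046]
jar_a 0.63 [356. 267.] [ 0.363 -0.248  0.046]
standard_a 0.51 [333. 241.] [ 0.45  -0.173  0.046]
standard_a 0.45 [395. 215.] [ 0.536 -0.384  0.046]
spent 0.31 [202. 204.] [0.581 0.273 0.046]
empties 0.74 [335. 176.] [ 0.67  -0.183  0.046]
tub 0.58 [293. 144.] [ 0.785 -0.04   0.046]
mouse 0.93 [451. 219.] [ 0.519 -0.572  0.046]
mouse 0.52 [257. 151.] [0.76  0.084 0.046]
s
[... 194 characters left out ...]
046]
{'time': 0.9, 'qpos': array([ 1.01398349e+00,  2.86280682e-01,  1.57668462e+00, -1.84185970e-05,
        1.27856383e+00, -1.50036896e-01]), 'dq': array([-0.00051718,  0.00054747,  0.00084443, -0.00029475, -0.0024414 ,
       -0.0009551 ]), 'joint_efforts': array([-7.30570446e-05, -4.05959880e+01, -2.92946988e+01, -1.87772912e-04,
        3.79428184e-04,  1.72120430e-06]), 'eef_pos': array([0.26706344, 0.61992095, 0.2503461 ]), 'tcp_rot': array([2.01986021e-01, 9.79388404e-01, 2.67425194e-05, 1.92656249e-05]), 'contact_force': array([-0.5249847 ,  0.990714  , -0.06030815]), 'wrist_torque': array([-0.03167974,  0.00381661,  0.02096633]), 'finger_force': 0.0, 'opening': 1.0030062960615542}
```

```bash
python3 - <<'E'
import cv2
a=cv2.imread('pics/top0.png'); cv2.imwrite('pics/topc.png',cv2.resize(a[110:300,150:480],None,fx=2.4,fy=2.4,interpolation=cv2.INTER_CUBIC))
E
```

```text
(no output)
```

View pics/topc.png

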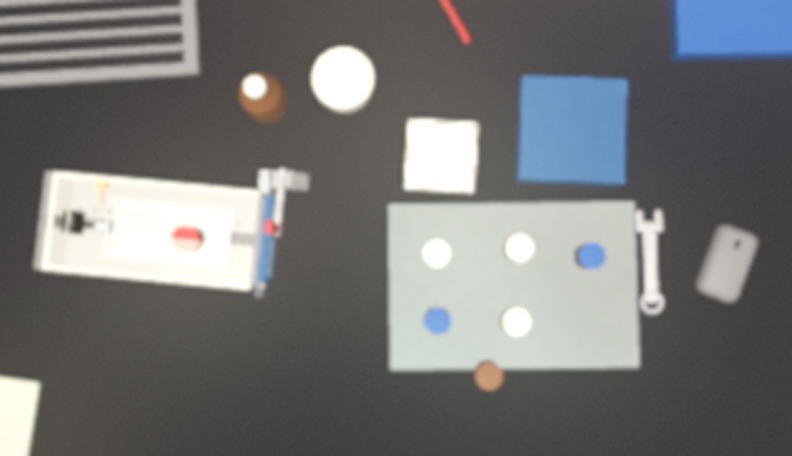

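View pics/scene0.png

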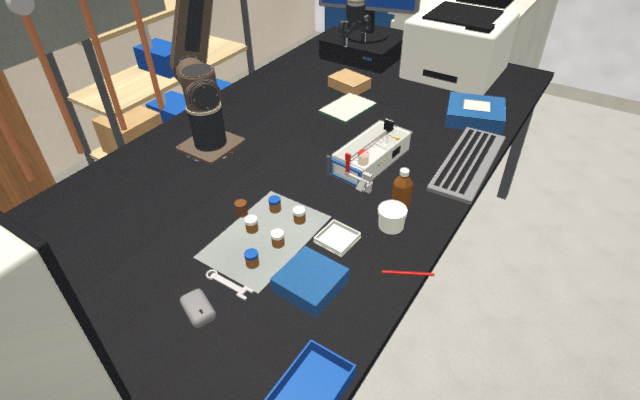

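The top view shows the bay at left with its mouth to world -y. White jars are at about (332,215), (366,213) and (365,244), the blue standards at (396,217) and (332,243), and the brown look-alike at (354,267). Next I'll look closer with the wrist camera.

>>> {"api": "apply_moves", "payload": {
  "series": [
    [0.29,-0.575,0.125,0,0,0.4],
    [0.29,-0.575,0.125,0,0,0.4],
    [0.29,-0.575,0.125,0,0,0.4],
    [0.29,-0.575,0.125,0,0,0.4],
    [0.29,-0.575,0.125,0,0,0.4],
    [0.29,-0.575,0.125,0,0,0.4],
    [0.29,-0.575,0.125,0,0,0.4],
    [0.29,-0.575,0.125,0,0,0.4],
    [0.29,-0.575,0.125,0,0,0.4],
    [0.29,-0.575,0.125,0,0,0.4],
    [0.29,-0.575,0.125,0,0,0.4],
    [0.29,-0.575,0.125,0,0,0.4]
  ]
}}

```text
time: 2.4
eef_pos: [0.4984, 0.161, 0.35]
tcp_rot: [0.045, 0.999, 0.0, -0.0]
contact_force: [-1.0, -0.3, 0.8]
opening: 1.004
finger_force: 0.0
```

```bash
python3 - <<'E'
from h import *
C=cam('wrist'); print(C[2].round(3),ctrl.get_state()['eef_pos'],C[0]); pic('wrist','w1.png')
for t,z in [('lever_tip',.121),('bar_end',.055),('carriage_grip',.106),('mark',.081),('gate_hinge',.075),('spent',.06)]:
    for b in ctrl.silhouettes(t,'wrist')[:2]:
        uv=np.array(b['xy'])*[640,400]; print(t,round(b['p'],2),uv.round(),p2w(C,uv,z).round(3), b['pixels'].sum())
E
```

```text
[0.418 0.168 0.474] [0.49839727 0.16098368 0.34995266] {'fx': 330.43588720455176, 'fy': 330.43588720455176, 'cx': 313.93524428720696, 'cy': 196.50555537305638, 'hand_eye': array([[-4.26507432e-04,  9.48806948e-01,  3.15856285e-01,
         8.09521184e-02],
       [ 9.99999845e-01,  5.17420339e-04, -2.03968227e-04,
        -3.74755815e-04],
       [-3.56956937e-04,  3.15856149e-01, -9.48807022e-01,
        -1.23999839e-01],
       [ 0.00000000e+00,  0.00000000e+00,  0.00000000e+00,
         1.00000000e+00]])}
lever_tip 0.68 [240. 235.] [0.575 0.067 0.121] 676
bar_end 0.94 [239. 236.] [0.604 0.047 0.055] 663
carriage_grip 0.72 [404. 212.] [0.569 0.262 0.106] 2093
mark 0.68 [425. 251.] [0.637 0.296 0.081] 128
gate_hinge 0.65 [247. 219.] [0.573 0.067 0.075] 1985
spent 0.81 [335. 204.] [0.568 0.182 0.06 ] 233
spent 0.57 [219. 338.] [ 0.771 -0.011  0.06 ] 1405
```

View pics/w1.png

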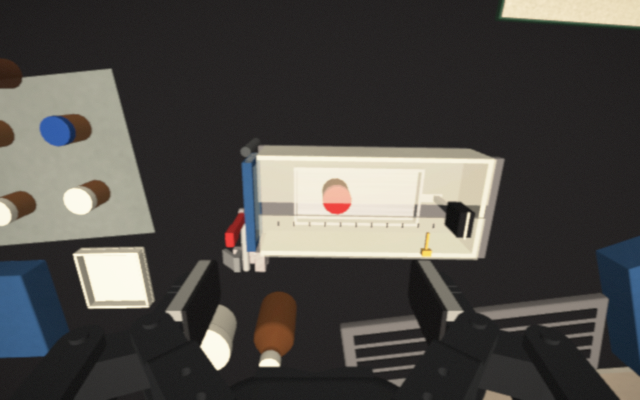

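The wrist view shows the gate's blue top at (250,205), the red lever at (236,229), the grip at (460,220) with its white line at (468,221), the mark at (426,245) and the red lid at (336,198). I'll fit the bay pose from these.

```bash
python3 - <<'E'
from h import *
C=cam('wrist'); im=ctrl.read_camera('wrist')
cv2.imwrite('pics/w1c.png',cv2.resize(im[135:275,220:510,::-1],None,fx=2.7,fy=2.7,interpolation=cv2.INTER_CUBIC))
for uv,z in [((257,157),.081),((257,254),.081),((496,157),.081),((480,258),.081),((251,145),.075)]: print(uv,p2w(C,uv,z).round(4))
hsv=cv2.cvtColor(im,cv2.COLOR_RGB2HSV); roi=np.zeros(im.shape[:2],bool); roi[135:275,220:510]=1
for n,lo,hi in [('blue',(100,120,40),(125,255,255)),('red',(0,160,60),(6,255,255)),('yellow',(18,140,80),(32,255,255))]:
    m=(cv2.inRange(hsv,lo,hi)>0)&roi
    k,l,st,ce=cv2.connectedComponentsWithStats(m.astype(np.uint8))
    for i in range(1,k):
        if st[i,4]>15: print(n,st[i],ce[i].round(1))
E
```

```text
(257, 157) [0.4923 0.0916 0.081 ]
(257, 254) [0.6219 0.0725 0.081 ]
(496, 157) [0.5189 0.3788 0.081 ]
(480, 258) [0.6555 0.3685 0.081 ]
(251, 145) [0.4781 0.0854 0.075 ]
blue [242 152  16  98 888] [249.4 199.8]
red [325 203  25  10 185] [337.1 206.6]
red [225 213  19  34 365] [234.1 230.7]
yellow [422 233   9  22  73] [426.4 248.5]
```

View pics/w1c.png

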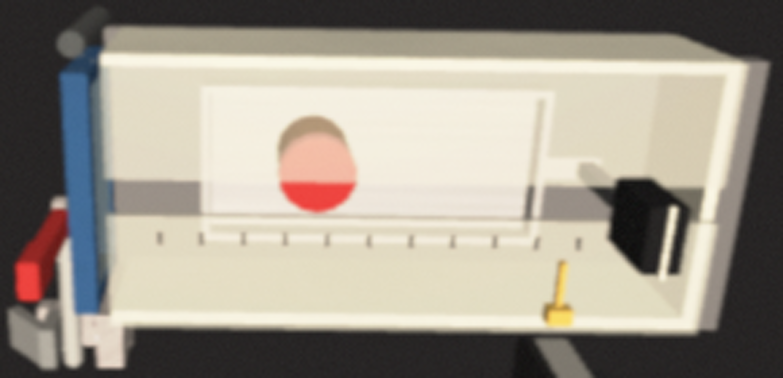

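```bash
cat >> h.py <<'E'
def crop(u,v,s=2.7,o=(220,135)): return (u/s+o[0],v/s+o[1])
E
python3 - <<'E'
from h import *
C=cam('wrist')
P={k:p2w(C,crop(*uv),z) for k,uv,z in [('gripmid',(670,242),.126),('gripA',(674,207),.126),('gripB',(664,278),.126),('mk1',(562,262),.081),('mk2',(558,312),.081),('hinge',(70,45),.075),('fl',(103,54),.081),('fr',(112,328),.081),('bl',(745,62),.081),('br',(704,330),.081),('gate_o1',(62,72),.076),('gate_o2',(78,312),.076),('gate_i2',(100,312),.076),('levtop',(27,263),.134),('levtop2',(27,298),.126)]}
for k in P: print(k,P[k].round(4))
d=P['bl']-P['fl'];print(np.degrees(np.arctan2(-d[0],d[1])),np.linalg.norm(d))
d=P['br']-P['fr'];print(np.degrees(np.arctan2(-d[0],d[1])),np.linalg.norm(d))
d=P['gate_o2']-P['gate_o1'];print(np.degrees(np.arctan2(d[1],d[0])),np.linalg.norm(d))
d=P['fr']-P['fl'];print(np.degrees(np.arctan2(d[1],d[0])),np.linalg.norm(d))
d=P['br']-P['bl'];print(np.degrees(np.arctan2(d[1],d[0])),np.linalg.norm(d))
E
```

```text
gripmid [0.5839 0.3291 0.126 ]
gripA [0.568  0.3299 0.126 ]
gripB [0.6006 0.3274 0.126 ]
mk1 [0.611  0.2987 0.081 ]
mk2 [0.6378 0.2972 0.081 ]
hinge [0.4857 0.0779 0.075 ]
fl [0.49   0.0932 0.081 ]
fr [0.6262 0.0777 0.081 ]
bl [0.5202 0.3787 0.081 ]
br [0.6545 0.3693 0.081 ]
gate_o1 [0.4974 0.0725 0.076 ]
gate_o2 [0.6185 0.061  0.076 ]
gate_i2 [0.6195 0.0719 0.076 ]
levtop [0.5648 0.0588 0.134 ]
levtop2 [0.5846 0.0534 0.126 ]
-6.036436137214783 0.28702282472465573
-5.537723450882036 0.29297788843053596
-5.445052769757528 0.12160240640131575
-6.504310014362618 0.13709962406342052
-3.9828389929591546 0.13463142135778786
```

>>> {"api": "apply_moves", "payload": {
  "series": [
    [0.091,-0.128,-0.1,0,0,0],
    [0.091,-0.128,-0.15,0,0,0],
    [0.091,-0.128,-0.15,0,0,0],
    [0.091,-0.128,-0.2,0,0,0],
    [0.091,-0.128,-0.24,0,0,0],
    [0.091,-0.128,-0.27,0,0,0],
    [0.091,-0.128,-0.289,0,0,0],
    [0.091,-0.128,-0.289,0,0,0],
    [0.091,-0.128,-0.289,0,0,0]
  ],
  "jaw": 0.5
}}

```text
time: 3.92
eef_pos: [0.5727, 0.0575, 0.1204]
tcp_rot: [0.046, 0.999, -0.0, 0.001]
contact_force: [0.5, 0.2, -0.6]
opening: 0.502
finger_force: 0.0
```

```bash
python3 - <<'E'
from h import *
pic('wrist','w2.png')
E
```

```text
(no output)
```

View pics/w2.png

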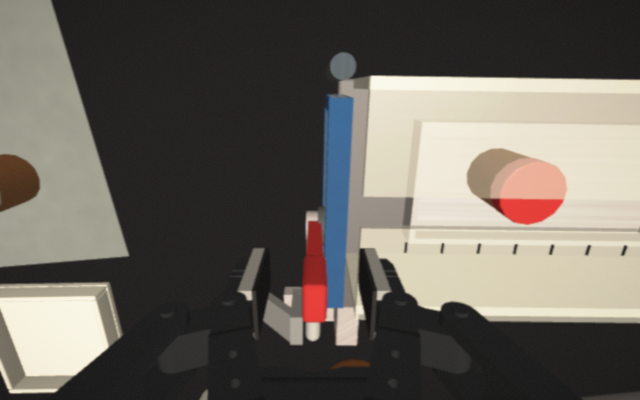

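The lever sits centred between the fingers at about (314,290). I'll grip it and push it toward the hinge.

>>> {"api": "apply_moves", "payload": {
  "series": [
    [0,0,0,0,0,0],
    [0,0,0,0,0,0],
    [0,0,0,0,0,0],
    [0,0,0,0,0,0],
    [-0.01,0.001,-0.001,0,0,0],
    [-0.02,0.002,-0.003,0,0,0],
    [-0.028,0.003,-0.005,0,0,0],
    [-0.034,0.003,-0.007,0,0,0],
    [-0.034,0.003,-0.007,0,0,0],
    [-0.034,0.003,-0.007,0,0,0]
  ],
  "jaw": 0,
  "squeeze": 25
}}

```text
time: 5.22
eef_pos: [0.5446, 0.0603, 0.1138]
tcp_rot: [0.046, 0.999, 0.0, -0.0]
contact_force: [2.6, 3.9, 6.0]
opening: 0.113
finger_force: 28.5
```

```bash
python3 - <<'E'
import numpy as np
h=np.array([.486,.0785]); p=np.array([.5446,.0603])-h
f=lambda t:np.array([[np.cos(t),np.sin(t)],[-np.sin(t),np.cos(t)]])@p
for base in (0,.75):
  for t in np.arange(.125,.76,.125): print(np.r_[(f(base+t)-f(base))/.8,0,0,0,-t/np.radians(45)].round(3).tolist())
E
```

```text
[-0.003, -0.009, 0.0, 0.0, 0.0, -0.159]
[-0.008, -0.017, 0.0, 0.0, 0.0, -0.318]
[-0.013, -0.025, 0.0, 0.0, 0.0, -0.477]
[-0.02, -0.032, 0.0, 0.0, 0.0, -0.637]
[-0.027, -0.039, 0.0, 0.0, 0.0, -0.796]
[-0.035, -0.044, 0.0, 0.0, 0.0, -0.955]
[-0.009, -0.004, 0.0, 0.0, 0.0, -0.159]
[-0.018, -0.007, 0.0, 0.0, 0.0, -0.318]
[-0.027, -0.009, 0.0, 0.0, 0.0, -0.477]
[-0.037, -0.01, 0.0, 0.0, 0.0, -0.637]
[-0.046, -0.01, 0.0, 0.0, 0.0, -0.796]
[-0.056, -0.008, 0.0, 0.0, 0.0, -0.955]
```

>>> {"api": "apply_moves", "payload": {
  "series": [
    [-0.003,-0.009,0,0,0,-0.159],
    [-0.008,-0.017,0,0,0,-0.318],
    [-0.013,-0.025,0,0,0,-0.477],
    [-0.02,-0.032,0,0,0,-0.637],
    [-0.027,-0.039,0,0,0,-0.796],
    [-0.035,-0.044,0,0,0,-0.955],
    [-0.035,-0.044,0,0,0,-0.955]
  ]
}}

```text
time: 6.1
eef_pos: [0.5168, 0.0265, 0.1142]
tcp_rot: [0.411, 0.912, 0.002, -0.001]
contact_force: [4.4, 8.9, 6.1]
opening: 0.114
finger_force: 34.8
```

>>> {"api": "apply_moves", "payload": {
  "series": [
    [-0.009,-0.004,0,0,0,-0.159],
    [-0.018,-0.007,0,0,0,-0.318],
    [-0.027,-0.009,0,0,0,-0.477],
    [-0.037,-0.01,0,0,0,-0.637],
    [-0.046,-0.01,0,0,0,-0.796],
    [-0.056,-0.008,0,0,0,-0.955],
    [-0.056,-0.008,0,0,0,-0.955],
    [-0.056,-0.008,0,0,0,-0.955]
  ]
}}

```text
time: 7.1
eef_pos: [0.474, 0.0193, 0.115]
tcp_rot: [0.716, 0.698, 0.003, 0.001]
contact_force: [7.9, 6.5, 5.8]
opening: 0.114
finger_force: 35.6
```

>>> {"api": "apply_moves", "payload": {
  "series": [
    [0,0,0,0,0,0],
    [0,0,0,0,0,0],
    [0,0,0.03,0,0,0],
    [0,0,0.1,0,0,-0.09],
    [0.05,0.15,0.1,0,0,-0.09],
    [0.1,0.3,0.1,0,0,-0.09],
    [0.138,0.387,0.1,0,0,-0.09],
    [0.138,0.387,0.1,0,0,-0.09],
    [0.138,0.387,0.1,0,0,-0.09],
    [0.138,0.387,0.1,0,0,-0.09]
  ],
  "jaw": 0.7
}}

```text
time: 8.35
eef_pos: [0.5814, 0.3301, 0.1913]
tcp_rot: [0.738, 0.675, -0.002, -0.0]
contact_force: [-0.0, -0.8, -0.2]
opening: 0.699
finger_force: 0.0
```

```bash
python3 - <<'E'
from h import *
print(ctrl.get_state()['eef_pos'])
a=pic('top','t2.png')[120:290,150:400];b=pic('wrist','w3.png')
cv2.imwrite('pics/m3.png',np.vstack([cv2.resize(a,(500,340)),cv2.resize(b,(500,260))])[:599,:,::-1] if 0 else cv2.hconcat([cv2.resize(a,(400,272)),cv2.resize(b,(400,272))])[:,:,::-1])
E
```

```text
[0.58143985 0.33014067 0.19125602]
```

View pics/m3.png

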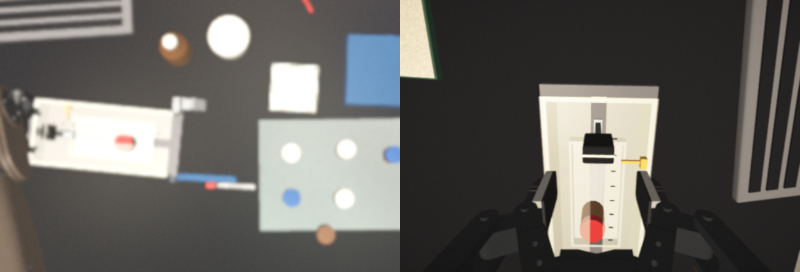

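```bash
python3 - <<'E'
from h import *
C=cam('wrist'); im=cv2.imread('pics/w3.png')
print(p2w(C,(316.8,230.9),.126), w2p(C,[.5839,.3291,.126]), p2w(C,(0,0),.081))
g=cv2.cvtColor(im,cv2.COLOR_BGR2GRAY)
print(g[195:245,316].tolist()); print(g[228,280:360].tolist())
h=cv2.cvtColor(im,cv2.COLOR_BGR2HSV); m=cv2.inRange(h,(18,140,60),(32,255,255)); ys,xs=np.nonzero(m); print(xs.min(),xs.max(),[(x,ys[xs==x].mean()) for x in range(360,400,4)])
E
```

```text
[0.58280112 0.32324821 0.126     ] [317.73453542 222.17403036] [0.39749696 0.47776932 0.081     ]
[46, 29, 22, 20, 21, 23, 23, 21, 18, 20, 20, 19, 22, 21, 18, 22, 22, 20, 21, 24, 29, 35, 41, 44, 43, 44, 43, 44, 44, 44, 45, 60, 130, 221, 249, 247, 196, 95, 44, 41, 39, 39, 41, 39, 57, 132, 215, 229, 230, 229]
[241, 241, 240, 240, 241, 242, 241, 241, 241, 242, 244, 246, 247, 247, 247, 247, 247, 246, 243, 238, 237, 237, 237, 237, 237, 237, 237, 237, 237, 237, 237, 236, 234, 228, 223, 221, 221, 220, 221, 220, 220, 220, 220, 220, 220, 220, 218, 210, 204, 202, 201, 201, 201, 200, 201, 201, 201, 201, 201, 201, 201, 199, 196, 184, 159, 154, 207, 234, 238, 239, 239, 238, 239, 238, 235, 226, 224, 232, 237, 238]
355 394 [(360, np.float64(237.0)), (364, np.float64(237.5)), (368, np.float64(237.5)), (372, np.float64(237.5)), (376, np.float64(237.5)), (380, np.float64(237.5)), (384, np.float64(239.5)), (388, np.float64(239.0)), (392, np.float64(239.0)), (396, np.float64(nan))]<stdin>:6: RuntimeWarning: Mean of empty slice.
  ret = ret.dtype.type(ret / rcount)
```

>>> {"api": "apply_moves", "payload": {
  "series": [
    [0.003,-0.0045,-0.06,0,0,0],
    [0.003,-0.0045,-0.099,0,0,0],
    [0.003,-0.0045,-0.099,0,0,0]
  ]
}}

```text
time: 8.82
eef_pos: [0.5817, 0.3213, 0.1102]
tcp_rot: [0.74, 0.673, -0.005, -0.001]
contact_force: [-1.3, -0.8, -0.2]
opening: 0.697
finger_force: 0.0
```

>>> {"api": "apply_moves", "payload": {
  "series": [
    [0,0,0,0,0,0],
    [0,0,0,0,0,0],
    [0,0,0,0,0,0],
    [0,0,0,0,0,0]
  ],
  "jaw": 0,
  "squeeze": 40
}}

```text
time: 9.32
eef_pos: [0.5829, 0.3246, 0.1169]
tcp_rot: [0.739, 0.673, -0.002, -0.002]
contact_force: [-7.6, -0.5, 4.3]
opening: 0.366
finger_force: 41.3
```

>>> {"api": "apply_moves", "payload": {
  "series": [
    [-0.001,-0.01,0,0,0,0],
    [-0.003,-0.03,0,0,0,0],
    [-0.005,-0.055,0,0,0,0],
    [-0.008,-0.08,0,0,0,0],
    [-0.0105,-0.11,0,0,0,0],
    [-0.0135,-0.14,0,0,0,0],
    [-0.0165,-0.17,0,0,0,0],
    [-0.019,-0.2,0,0,0,0],
    [-0.0215,-0.225,0,0,0,0],
    [-0.024,-0.25,0,0,0,0],
    [-0.0255,-0.27,0,0,0,0],
    [-0.0275,-0.285,0,0,0,0],
    [-0.0285,-0.295,0,0,0,0],
    [-0.029,-0.303,0,0,0,0],
    [-0.029,-0.303,0,0,0,0]
  ]
}}

```text
time: 11.2
eef_pos: [0.5584, 0.0948, 0.1168]
tcp_rot: [0.742, 0.671, 0.007, -0.012]
contact_force: [-8.7, 40.1, 7.2]
opening: 0.364
finger_force: 39.7
```

>>> {"api": "apply_moves", "payload": {
  "series": [
    [0,0.004,0,0,0,0],
    [0,0.004,0,0,0,0],
    [0,0.004,0,0,0,0],
    [0,0,0.05,0,0,0],
    [0,-0.05,0.12,0,0,0],
    [-0.01,-0.12,0.2,0,0,0],
    [-0.01,-0.2,0.26,0,0,0],
    [-0.01,-0.24,0.26,0,0,0],
    [-0.01,-0.24,0.26,0,0,0],
    [-0.01,-0.24,0.26,0,0,0],
    [-0.01,-0.24,0.26,0,0,0]
  ],
  "jaw": 0.75
}}

```text
time: 12.58
eef_pos: [0.553, -0.1091, 0.3208]
tcp_rot: [0.739, 0.674, -0.0, -0.001]
contact_force: [-0.5, 0.1, 0.2]
opening: 0.753
finger_force: 0.0
```

```bash
cat >> h.py <<'E'
def lids(z=.046,n='wrist'):
    C=cam(n); im=ctrl.read_camera(n); out=[]
    for t in ('jar_a','standard_a','spent'):
        for b in ctrl.silhouettes(t,n)[:5]:
            if b['p']<.3: continue
            m=b['pixels']; c=np.median(im[m],0)
            uv=np.array(b['xy'])*[640,400]; out.append((t,round(b['p'],2),uv.round(),p2w(C,uv,z).round(3),c))
    return out,im
E
python3 - <<'E'
from h import *
print(ctrl.get_state()['eef_pos'])
o,im=lids()
for r in o: print(*r)
cv2.imwrite('pics/w4.png',im[:,:,::-1])
E
```

```text
[ 0.55296312 -0.10908598  0.32081417]
jar_a 0.89 [187. 255.] [ 0.369 -0.227  0.046] [99. 64. 42.]
jar_a 0.81 [251. 273.] [ 0.451 -0.264  0.046] [115. 109.  95.]
jar_a 0.77 [307. 200.] [ 0.538 -0.164  0.046] [248. 243. 225.]
jar_a 0.58 [319. 274.] [ 0.545 -0.274  0.046] [244. 238. 220.]
standard_a 0.92 [238. 203.] [ 0.45  -0.161  0.046] [ 57.  93. 159.]
standard_a 0.73 [318. 330.] [ 0.535 -0.368  0.046] [47.5 78.  99. ]
spent 0.86 [294.  98.] [ 0.536 -0.039  0.046] [237.  85.  77.]
```

View pics/w4.png

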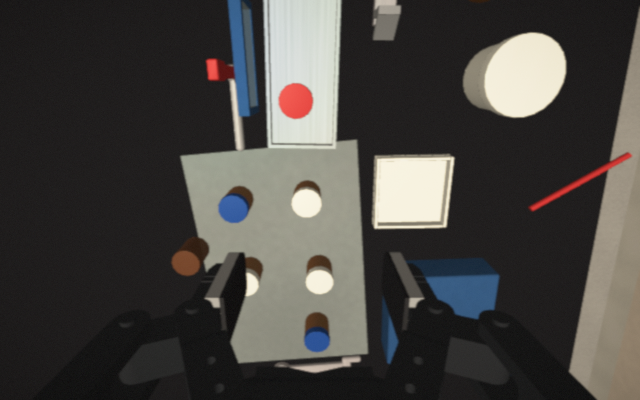

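The view shows the tray out (front edge at row 148) and the red lid at (296,101). White lids are at (306,203), (319,281) and (247,285, behind a finger), and the empties box centre is at (412,191).

```bash
python3 - <<'E'
from h import *
C=cam('wrist')
for n,uv,z in [('trayL',(268,147),.031),('trayR',(338,148),.031),('trayLb',(265,30),.031),('trayRb',(340,30),.031),('spent',(296,100.5),.063),('A',(306.5,203),.046),('B',(319.5,281),.046),('Cc',(247,285),.046),('e1',(374,155),.02),('e2',(453,155),.02),('e3',(447,229),.02),('e4',(373,226),.02),('spentN',(294,98),.06),('gateend',(246,115),.076)]: print(n,p2w(C,uv,z).round(4))
im=cv2.imread('pics/w4.png'); hsv=cv2.cvtColor(im,cv2.COLOR_BGR2HSV)
for n,lo,hi,roi in [('red',(0,130,60),(6,255,255),(250,340,70,140)),('wA',(0,0,190),(180,60,255),(285,330,180,225)),('wB',(0,0,190),(180,60,255),(295,345,255,300))]:
    m=cv2.inRange(hsv,lo,hi); k=np.zeros_like(m); k[roi[2]:roi[3],roi[0]:roi[1]]=1; ys,xs=np.nonzero(m*k>0); uv=(xs.min()/2+xs.max()/2,ys.min()/2+ys.max()/2); print(n,uv,len(xs),p2w(C,uv,.063 if n=='red' else .046).round(4))
E
```

```text
trayL [ 0.496 -0.095  0.031]
trayR [ 0.5837 -0.1043  0.031 ]
trayLb [0.5106 0.0372 0.031 ]
trayRb [0.5952 0.0294 0.031 ]
spent [ 0.5391 -0.0412  0.063 ]
A [ 0.5378 -0.1686  0.046 ]
B [ 0.5445 -0.285   0.046 ]
Cc [ 0.4429 -0.2823  0.046 ]
e1 [ 0.6304 -0.1197  0.02  ]
e2 [ 0.7327 -0.129   0.02  ]
e3 [ 0.7286 -0.234   0.02  ]
e4 [ 0.6256 -0.2201  0.02  ]
spentN [ 0.537  -0.0384  0.06  ]
gateend [ 0.484  -0.0509  0.076 ]
red (np.float64(295.5), np.float64(100.5)) 890 [ 0.5386 -0.0411  0.063 ]
wA (np.float64(306.0), np.float64(203.0)) 693 [ 0.5372 -0.1686  0.046 ]
wB (np.float64(319.0), np.float64(281.5)) 538 [ 0.5438 -0.2857  0.046 ]
```

>>> {"api": "apply_moves", "payload": {
  "series": [
    [-0.0175,0.085,-0.08,0,0,0],
    [-0.0175,0.085,-0.16,0,0,0],
    [-0.0175,0.085,-0.22,0,0,0],
    [-0.0175,0.085,-0.25,0,0,0],
    [-0.0175,0.085,-0.25,0,0,0],
    [-0.0175,0.085,-0.29,0,0,0],
    [-0.0175,0.085,-0.32,0,0,0],
    [-0.0175,0.085,-0.336,0,0,0],
    [-0.0175,0.085,-0.336,0,0,0],
    [-0.0175,0.085,-0.336,0,0,0]
  ],
  "jaw": 0.6
}}

```text
time: 14.02
eef_pos: [0.5407, -0.0424, 0.0552]
tcp_rot: [0.739, 0.674, 0.001, 0.001]
contact_force: [0.1, -0.2, 0.2]
opening: 0.603
finger_force: 0.0
```

>>> {"api": "apply_moves", "payload": {
  "series": [
    [0,0,0,0,0,0],
    [0,0,0,0,0,0],
    [0,0,0,0,0,0],
    [0,0,0.03,0,0,0],
    [0,0,0.08,0,0,0],
    [0,0,0.12,0,0,0],
    [0,0,0.12,0,0,0]
  ],
  "jaw": 0,
  "squeeze": 30
}}

```text
time: 14.9
eef_pos: [0.5414, -0.0426, 0.1526]
tcp_rot: [0.739, 0.674, 0.002, 0.003]
contact_force: [0.6, -0.4, -0.5]
opening: 0.451
finger_force: 30.4
```

>>> {"api": "apply_moves", "payload": {
  "series": [
    [0.06,-0.06,0,0,0,0],
    [0.12,-0.12,0,0,0,0],
    [0.173,-0.166,0,0,0,0],
    [0.173,-0.166,0,0,0,0],
    [0.173,-0.166,0,0,0,0],
    [0.173,-0.166,-0.06,0,0,0],
    [0.173,-0.166,-0.11,0,0,0],
    [0.173,-0.166,-0.132,0,0,0],
    [0.173,-0.166,-0.132,0,0,0],
    [0.173,-0.166,-0.132,0,0,0]
  ]
}}

```text
time: 16.15
eef_pos: [0.6782, -0.1745, 0.0452]
tcp_rot: [0.739, 0.674, 0.0, 0.001]
contact_force: [0.4, -0.4, -0.4]
opening: 0.444
finger_force: 31.6
```

>>> {"api": "apply_moves", "payload": {
  "series": [
    [0,0,0,0,0,0],
    [0,0,0,0,0,0],
    [0,0,0.05,0,0,0],
    [0,0,0.12,0,0,0],
    [-0.08,0.04,0.2,0,0,0],
    [-0.15,0.08,0.27,0,0,0],
    [-0.16,0.08,0.3,0,0,0],
    [-0.16,0.08,0.3,0,0,0],
    [-0.16,0.08,0.3,0,0,0],
    [-0.16,0.08,0.3,0,0,0]
  ],
  "jaw": 0.62
}}

```text
time: 17.4
eef_pos: [0.5498, -0.1111, 0.2817]
tcp_rot: [0.739, 0.673, -0.001, -0.001]
contact_force: [0.2, 0.6, 0.0]
opening: 0.621
finger_force: 0.0
```

```bash
cat >> h.py <<'E'
def blobs(im,C,lo=(0,0,175),hi=(180,70,255),z=.046,n=(150,1500)):
    h=cv2.cvtColor(im,cv2.COLOR_RGB2HSV); k,l,s,c=cv2.connectedComponentsWithStats(cv2.inRange(h,lo,hi))
    for i in range(1,k):
        if n[0]<s[i,4]<n[1]: print(s[i].tolist(),p2w(C,(s[i,0]+s[i,2]/2-.5,s[i,1]+s[i,3]/2-.5),z).round(4))
E
python3 - <<'E'
from h import *
print(ctrl.get_state()['eef_pos'])
C=cam('wrist'); im=pic('wrist','w5.png'); blobs(im,C); print('red'); blobs(im,C,(0,130,60),(6,255,255),.05)
E
```

```text
[ 0.5497581  -0.11108728  0.28168464]
[224, 77, 13, 78, 374] [ 0.4652 -0.0511  0.046 ]
[292, 197, 33, 32, 840] [ 0.5368 -0.1685  0.046 ]
[307, 285, 31, 26, 635] [ 0.5431 -0.2859  0.046 ]
red
[193, 51, 34, 27, 697] [0.4545 0.0007 0.05  ]
[549, 167, 91, 54, 810] [ 0.8603 -0.1737  0.05  ]
[413, 189, 35, 34, 888] [ 0.6768 -0.1712  0.05  ]
```

View pics/w5.png

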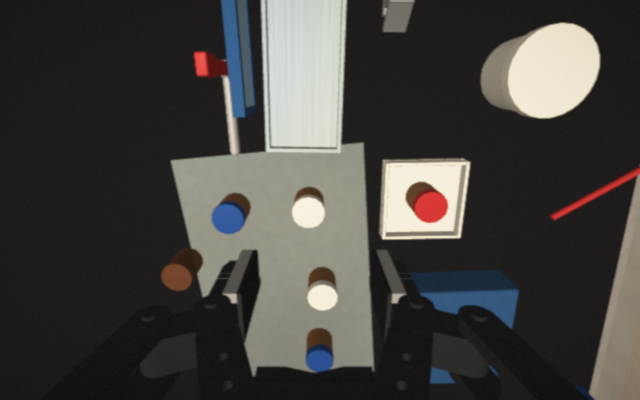

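The red-lidded jar is in the empties box at (430,206). Next I'll pick white jar A at (308,213).

>>> {"api": "apply_moves", "payload": {
  "series": [
    [-0.016,-0.072,-0.07,0,0,0],
    [-0.016,-0.072,-0.14,0,0,0],
    [-0.016,-0.072,-0.2,0,0,0],
    [-0.016,-0.072,-0.2,0,0,0],
    [-0.016,-0.072,-0.25,0,0,0],
    [-0.016,-0.072,-0.29,0,0,0],
    [-0.016,-0.072,-0.31,0,0,0],
    [-0.016,-0.072,-0.31,0,0,0],
    [-0.016,-0.072,-0.31,0,0,0]
  ],
  "jaw": 0.65
}}

```text
time: 18.58
eef_pos: [0.5385, -0.1691, 0.0379]
tcp_rot: [0.739, 0.674, 0.001, 0.002]
contact_force: [-0.8, -0.2, 1.0]
opening: 0.651
finger_force: 0.0
```

>>> {"api": "apply_moves", "payload": {
  "series": [
    [0,0,0,0,0,0],
    [0,0,0,0,0,0],
    [0,0,0,0,0,0],
    [0,0,0.03,0,0,0],
    [0,0,0.08,0,0,0],
    [0,0,0.12,0,0,0],
    [0,0,0.12,0,0,0],
    [0,0,0.12,0,0,0]
  ],
  "jaw": 0
}}

```text
time: 19.58
eef_pos: [0.5362, -0.1681, 0.1307]
tcp_rot: [0.739, 0.674, -0.0, -0.001]
contact_force: [0.3, 0.2, -1.8]
opening: 0.442
finger_force: 30.4
```

>>> {"api": "apply_moves", "payload": {
  "series": [
    [0.005,0.06,0,0,0,0],
    [0.01,0.12,0,0,0,0],
    [0.015,0.18,0,0,0,0],
    [0.019,0.238,0,0,0,0],
    [0.019,0.238,0,0,0,0],
    [0.019,0.238,-0.03,0,0,0],
    [0.019,0.238,-0.07,0,0,0],
    [0.019,0.238,-0.09,0,0,0],
    [0.019,0.238,-0.096,0,0,0],
    [0.019,0.238,-0.097,0,0,0],
    [0.019,0.238,-0.097,0,0,0]
  ]
}}

```text
time: 20.95
eef_pos: [0.5523, 0.0214, 0.0548]
tcp_rot: [0.739, 0.673, -0.0, -0.0]
contact_force: [-2.0, -0.3, 4.0]
opening: 0.444
finger_force: 30.7
```

>>> {"api": "apply_moves", "payload": {
  "series": [
    [0,0,0,0,0,0],
    [0,0,0,0,0,0],
    [0,0,0.04,0,0,0],
    [0,0,0.1,0,0,0],
    [0,-0.07,0.17,0,0,0],
    [0,-0.14,0.24,0,0,0],
    [0,-0.21,0.28,0,0,0],
    [0,-0.28,0.28,0,0,0],
    [0,-0.28,0.28,0,0,0],
    [0,-0.28,0.28,0,0,0],
    [0,-0.28,0.28,0,0,0]
  ],
  "jaw": 0.62
}}

```text
time: 22.32
eef_pos: [0.5519, -0.2008, 0.277]
tcp_rot: [0.739, 0.674, -0.0, -0.001]
contact_force: [-0.4, 0.2, 0.2]
opening: 0.614
finger_force: 0.0
```

```bash
python3 - <<'E'
from h import *
print(ctrl.get_state()['eef_pos'])
C=cam('wrist'); im=pic('wrist','w6.png'); blobs(im,C)
E
```

```text
[ 0.55193652 -0.20075427  0.27704749]
[205, 0, 13, 65, 420] [ 0.464  -0.0606  0.046 ]
[524, 0, 71, 18, 878] [ 0.7975 -0.0713  0.046 ]
[296, 220, 35, 32, 854] [ 0.5426 -0.2857  0.046 ]
[262, 331, 100, 26, 962] [ 0.526  -0.4423  0.046 ]
```

View pics/w6.png

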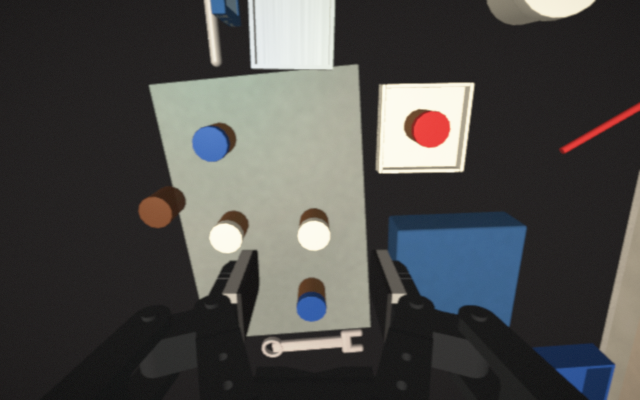

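White jar B is at (314,235) and white jar C at (227,237). I'll pick B next.

>>> {"api": "apply_moves", "payload": {
  "series": [
    [-0.011,-0.106,-0.07,0,0,0],
    [-0.011,-0.106,-0.14,0,0,0],
    [-0.011,-0.106,-0.2,0,0,0],
    [-0.011,-0.106,-0.2,0,0,0],
    [-0.011,-0.106,-0.25,0,0,0],
    [-0.011,-0.106,-0.29,0,0,0],
    [-0.011,-0.106,-0.304,0,0,0],
    [-0.011,-0.106,-0.304,0,0,0],
    [-0.011,-0.106,-0.304,0,0,0]
  ],
  "jaw": 0.65
}}

```text
time: 23.5
eef_pos: [0.545, -0.2875, 0.0376]
tcp_rot: [0.739, 0.674, 0.0, 0.002]
contact_force: [-0.1, 0.6, 0.0]
opening: 0.649
finger_force: 0.0
```

>>> {"api": "apply_moves", "payload": {
  "series": [
    [0,0,0,0,0,0],
    [0,0,0,0,0,0],
    [0,0,0,0,0,0],
    [0,0,0.03,0,0,0],
    [0,0,0.08,0,0,0],
    [0,0,0.12,0,0,0],
    [0,0,0.12,0,0,0],
    [0,0,0.12,0,0,0]
  ],
  "jaw": 0
}}

```text
time: 24.5
eef_pos: [0.5427, -0.2864, 0.1298]
tcp_rot: [0.739, 0.674, -0.0, -0.001]
contact_force: [0.4, 0.4, -1.3]
opening: 0.445
finger_force: 30.3
```

>>> {"api": "apply_moves", "payload": {
  "series": [
    [0.001,0.06,0,0,0,0],
    [0.002,0.13,0,0,0,0],
    [0.003,0.2,0,0,0,0],
    [0.004,0.27,0,0,0,0],
    [0.005,0.31,0,0,0,0],
    [0.005,0.328,0,0,0,0],
    [0.005,0.328,0,0,0,0],
    [0.005,0.328,-0.03,0,0,0],
    [0.005,0.328,-0.07,0,0,0],
    [0.005,0.328,-0.09,0,0,0],
    [0.005,0.328,-0.096,0,0,0],
    [0.005,0.328,-0.096,0,0,0]
  ]
}}

```text
time: 26.0
eef_pos: [0.548, -0.0253, 0.0549]
tcp_rot: [0.739, 0.673, 0.0, 0.0]
contact_force: [1.3, -0.1, -1.2]
opening: 0.447
finger_force: 30.3
```

>>> {"api": "apply_moves", "payload": {
  "series": [
    [0,0,0,0,0,0],
    [0,0,0,0,0,0],
    [0,0,0.04,0,0,0],
    [0,0,0.1,0,0,0],
    [0,-0.07,0.17,0,0,0],
    [-0.03,-0.14,0.24,0,0,0],
    [-0.06,-0.21,0.28,0,0,0],
    [-0.08,-0.22,0.28,0,0,0],
    [-0.08,-0.22,0.28,0,0,0],
    [-0.08,-0.22,0.28,0,0,0],
    [-0.08,-0.22,0.28,0,0,0]
  ],
  "jaw": 0.62
}}

```text
time: 27.38
eef_pos: [0.4835, -0.1993, 0.2772]
tcp_rot: [0.739, 0.674, -0.0, -0.001]
contact_force: [-0.3, 0.1, 0.2]
opening: 0.618
finger_force: 0.0
```

```bash
python3 - <<'E'
from h import *
print(ctrl.get_state()['eef_pos'])
C=cam('wrist'); im=pic('wrist','w7.png'); blobs(im,C)
o,_=lids()
for r in o: print(*r)
E
```

```text
[ 0.48347484 -0.19932662  0.27718221]
[280, 0, 10, 60, 454] [ 0.467  -0.0637  0.046 ]
[608, 0, 32, 12, 297] [ 0.7895 -0.0728  0.046 ]
[308, 336, 76, 18, 678] [ 0.5026 -0.4469  0.046 ]
jar_a 0.83 [215. 200.] [ 0.367 -0.23   0.046] [143.  89.  58.]
jar_a 0.62 [362.   3.] [ 0.543 -0.048  0.046] [83. 61. 43.]
jar_a 0.61 [285. 224.] [ 0.443 -0.267  0.046] [254. 252. 243.]
jar_a 0.45 [287.  33.] [ 0.469 -0.067  0.046] [217. 207. 191.]
standard_a 0.88 [360. 297.] [ 0.526 -0.375  0.046] [ 56.  98. 164.]
standard_a 0.58 [274. 138.] [ 0.443 -0.166  0.046] [ 78. 121. 195.]
standard_a 0.52 [354.  31.] [ 0.534 -0.072  0.046] [235. 237. 228.]
spent 0.76 [490. 125.] [ 0.672 -0.173  0.046] [236.  68.  62.]
```

```bash
python3 - <<'E'
from h import *
C=cam('wrist'); im=cv2.cvtColor(cv2.imread('pics/w7.png'),cv2.COLOR_BGR2RGB); blobs(im,C,(0,0,225),(180,60,255))
cv2.imwrite('pics/w7c.png',cv2.resize(im[0:300,180:420,::-1],None,fx=2,fy=2))
E
```

```text
[281, 0, 7, 57, 238] [ 0.467  -0.0628  0.046 ]
[609, 0, 31, 11, 263] [ 0.7908 -0.073   0.046 ]
[267, 220, 33, 30, 767] [ 0.4394 -0.2809  0.046 ]
[320, 339, 62, 9, 369] [ 0.5097 -0.4463  0.046 ]
```

View pics/w7c.png

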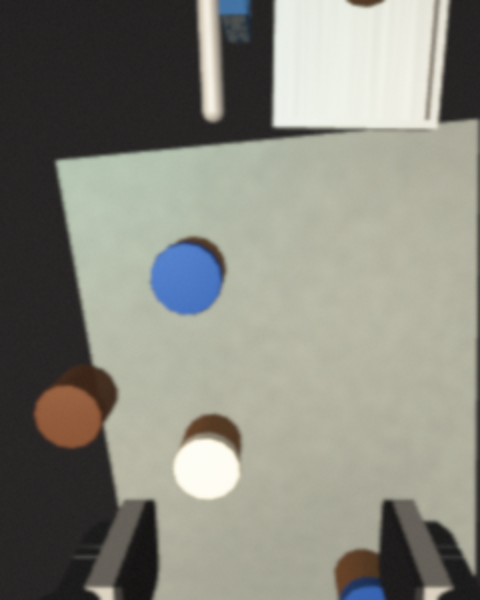

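Only white jar C remains on the mat, with its lid at (283,235). I'll pick it.

>>> {"api": "apply_moves", "payload": {
  "series": [
    [-0.053,-0.105,-0.06,0,0,0],
    [-0.053,-0.105,-0.12,0,0,0],
    [-0.053,-0.105,-0.18,0,0,0],
    [-0.053,-0.105,-0.2,0,0,0],
    [-0.053,-0.105,-0.2,0,0,0],
    [-0.053,-0.105,-0.25,0,0,0],
    [-0.053,-0.105,-0.29,0,0,0],
    [-0.053,-0.105,-0.304,0,0,0],
    [-0.053,-0.105,-0.304,0,0,0],
    [-0.053,-0.105,-0.304,0,0,0]
  ],
  "jaw": 0.65
}}

```text
time: 28.88
eef_pos: [0.4425, -0.2856, 0.0373]
tcp_rot: [0.739, 0.674, 0.0, 0.002]
contact_force: [1.3, 0.0, 0.5]
opening: 0.651
finger_force: 0.0
```

>>> {"api": "apply_moves", "payload": {
  "series": [
    [0,0,0,0,0,0],
    [0,0,0,0,0,0],
    [0,0,0,0,0,0],
    [0,0,0.03,0,0,0],
    [0,0,0.08,0,0,0],
    [0,0,0.12,0,0,0],
    [0,0,0.12,0,0,0],
    [0,0,0.12,0,0,0]
  ],
  "jaw": 0
}}

```text
time: 29.88
eef_pos: [0.4403, -0.2838, 0.1298]
tcp_rot: [0.739, 0.674, -0.0, -0.001]
contact_force: [-0.3, -0.1, -0.4]
opening: 0.444
finger_force: 30.5
```

>>> {"api": "apply_moves", "payload": {
  "series": [
    [0.02,0.05,0,0,0,0],
    [0.05,0.11,0,0,0,0],
    [0.08,0.17,0,0,0,0],
    [0.11,0.23,0,0,0,0],
    [0.127,0.267,0,0,0,0],
    [0.127,0.267,0,0,0,0],
    [0.127,0.267,0,0,0,0],
    [0.127,0.267,-0.03,0,0,0],
    [0.127,0.267,-0.07,0,0,0],
    [0.127,0.267,-0.09,0,0,0],
    [0.127,0.267,-0.096,0,0,0],
    [0.127,0.267,-0.096,0,0,0]
  ]
}}

```text
time: 31.38
eef_pos: [0.543, -0.0716, 0.0549]
tcp_rot: [0.739, 0.673, 0.0, 0.0]
contact_force: [0.1, 0.4, -0.2]
opening: 0.446
finger_force: 30.6
```

>>> {"api": "apply_moves", "payload": {
  "series": [
    [0,0,0,0,0,0],
    [0,0,0,0,0,0],
    [0,0,0.04,0,0,0],
    [0,0,0.1,0,0,0],
    [0,0,0.17,0,0,0],
    [0,0,0.24,0,0,0],
    [0,-0.03,0.31,0,0,0],
    [0,-0.03,0.31,0,0,0],
    [0,-0.03,0.31,0,0,0]
  ],
  "jaw": 0.62
}}

```text
time: 32.5
eef_pos: [0.5424, -0.0948, 0.302]
tcp_rot: [0.739, 0.674, 0.0, -0.0]
contact_force: [0.4, -0.1, -0.3]
opening: 0.62
finger_force: 0.0
```

```bash
python3 - <<'E'
from h import *
print(ctrl.get_state()['eef_pos'])
C=cam('wrist'); im=pic('wrist','w8.png'); blobs(im,C,(0,0,225),(180,60,255),.063)
E
```

```text
[ 0.54237083 -0.09475764  0.30201327]
[294, 28, 38, 41, 1195] [0.5519 0.0225 0.063 ]
[295, 78, 37, 37, 1084] [ 0.5481 -0.0236  0.063 ]
[295, 120, 36, 35, 964] [ 0.5435 -0.0662  0.063 ]
```

View pics/w8.png

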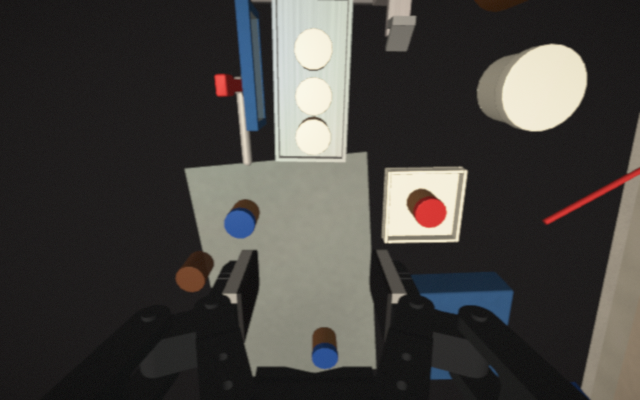

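All three white lids are in the tray at (313,48), (313,96) and (313,137), and the spent jar is in the box. Next is the carriage grip.

```bash
python3 - <<'E'
from h import *
c=ctrl.get_calibration('wrist'); H=np.array(c['hand_eye']); T=np.eye(4); T[:3,:3]=R.from_quat([.738,.675,-.002,0]).as_matrix(); T[:3,3]=[.58144,.33014,.19126]; T=T@H; C=(c,T[:3,:3],T[:3,3])
ey=np.array([.0958,.9954,0])
a=p2w(C,(316.8,229.3),.126); 
for uv in [(360,237.2),(380,237.5)]:
    b=p2w(C,uv,.081); print(a.round(4),b.round(4),((b-a)@ey).round(4))
E
```

```text
[0.583  0.3262 0.126 ] [0.6144 0.2963 0.081 ] -0.0268
[0.583  0.3262 0.126 ] [0.6299 0.2946 0.081 ] -0.0269
```

>>> {"api": "apply_moves", "payload": {
  "series": [
    [0.02,0.06,0,0,0,0],
    [0.02,0.12,0,0,0,0],
    [0.02,0.18,0,0,0,0],
    [0.02,0.234,0,0,0,0],
    [0.02,0.234,-0.07,0,0,0],
    [0.02,0.234,-0.14,0,0,0],
    [0.02,0.234,-0.2,0,0,0],
    [0.02,0.234,-0.235,0,0,0],
    [0.02,0.234,-0.235,0,0,0],
    [0.02,0.234,-0.235,0,0,0]
  ],
  "jaw": 0.7
}}

```text
time: 33.8
eef_pos: [0.5588, 0.0925, 0.1146]
tcp_rot: [0.739, 0.674, 0.0, 0.0]
contact_force: [-0.9, -0.1, 0.5]
opening: 0.702
finger_force: 0.0
```

>>> {"api": "apply_moves", "payload": {
  "series": [
    [0,0,0,0,0,0],
    [0,0,0,0,0,0],
    [0,0,0,0,0,0],
    [0,0,0,0,0,0]
  ],
  "jaw": 0,
  "squeeze": 40
}}

```text
time: 34.3
eef_pos: [0.5581, 0.0926, 0.1163]
tcp_rot: [0.739, 0.674, -0.001, -0.001]
contact_force: [-6.0, 0.7, 6.8]
opening: 0.362
finger_force: 40.6
```

>>> {"api": "apply_moves", "payload": {
  "series": [
    [0.0005,0.005,0,0,0,0],
    [0.0015,0.015,0,0,0,0],
    [0.003,0.03,0,0,0,0],
    [0.0045,0.047,0,0,0,0],
    [0.006,0.065,0,0,0,0],
    [0.008,0.085,0,0,0,0],
    [0.01,0.105,0,0,0,0],
    [0.012,0.125,0,0,0,0],
    [0.014,0.145,0,0,0,0],
    [0.016,0.165,0,0,0,0],
    [0.018,0.185,0,0,0,0],
    [0.0195,0.203,0,0,0,0],
    [0.021,0.22,0,0,0,0],
    [0.0225,0.233,0,0,0,0],
    [0.0235,0.243,0,0,0,0],
    [0.024,0.25,0,0,0,0],
    [0.0244,0.2536,0,0,0,0],
    [0.0244,0.2536,0,0,0,0],
    [0.0244,0.2536,0,0,0,0]
  ]
}}

```text
time: 36.67
eef_pos: [0.5797, 0.2961, 0.1164]
tcp_rot: [0.739, 0.674, 0.002, 0.001]
contact_force: [1.5, 0.4, 5.2]
opening: 0.364
finger_force: 40.6
```

>>> {"api": "apply_moves", "payload": {
  "series": [
    [0,0,0,0,0,0],
    [0,0,0,0,0,0],
    [0,0,0,0,0,0],
    [0,0,0.04,0,0,0],
    [0,0,0.1,0,0,0],
    [0,0,0.1,0,0,0],
    [0,0,0.1,0,0,0]
  ],
  "jaw": 0.7
}}

```text
time: 37.55
eef_pos: [0.5778, 0.2951, 0.1938]
tcp_rot: [0.739, 0.674, -0.0, -0.0]
contact_force: [-0.4, 0.2, -1.0]
opening: 0.698
finger_force: 0.0
```

```bash
python3 - <<'E'
from h import *
print(ctrl.get_state()['eef_pos'],ctrl.get_state()['tcp_rot'])
C=cam('wrist'); im=pic('wrist','w9.png')
cv2.imwrite('pics/w9c.png',cv2.resize(im[150:400,220:460,::-1],None,fx=2.4,fy=2.4,interpolation=cv2.INTER_CUBIC))
h=cv2.cvtColor(im,cv2.COLOR_RGB2HSV); m=cv2.inRange(h,(18,140,60),(32,255,255)); ys,xs=np.nonzero(m); print(xs.min(),xs.max(),[(int(x),round(float(ys[xs==x].mean()),1)) for x in range(xs.min(),xs.max(),4) if (xs==x).any()])
E
```

```text
[0.57781137 0.29510984 0.19384051] [ 7.39084793e-01  6.73612339e-01 -2.57121576e-04 -1.37417506e-04]
357 398 [(357, 193.0), (361, 192.5), (365, 192.5), (369, 193.0), (373, 193.0), (377, 193.0), (381, 193.0), (385, 193.0), (389, 194.0), (393, 194.0), (397, 193.0)]
```

View pics/w9c.png

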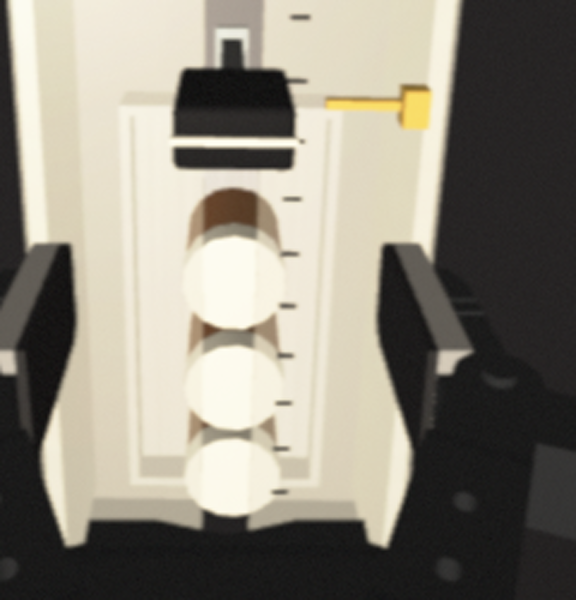

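```bash
python3 - <<'E'
from h import *
C=cam('wrist'); ey=np.array([.0958,.9954,0]); im=cv2.imread('pics/w9.png',0)
col=im[200:220,318].astype(float); w=np.clip(col-120,0,None); r=200+(w*np.arange(20)).sum()/w.sum(); print(r)
for z in (.126,.129):
  a=p2w(C,(318,r),z); b=p2w(C,(375,193),.081); print(a.round(4),b.round(4),((b-a)@ey).round(4))
E
```

```text
208.93709327548808
[0.5808 0.304  0.126 ] [0.6233 0.2958 0.081 ] -0.0041
[0.5809 0.3051 0.129 ] [0.6233 0.2958 0.081 ] -0.0052
```

The line sits below the mark in the picture: line at row 209, mark at 193, heights differing. I'll measure it from straight above to remove parallax.

>>> {"api": "apply_moves", "payload": {
  "series": [
    [-0.009,-0.05,0,0,0,0],
    [-0.009,-0.093,0,0,0,0],
    [-0.009,-0.093,0,0,0,0],
    [-0.009,-0.093,0,0,0,0],
    [-0.009,-0.093,0,0,0,0]
  ]
}}

```text
time: 38.22
eef_pos: [0.5707, 0.2216, 0.1937]
tcp_rot: [0.739, 0.674, -0.0, -0.0]
contact_force: [-0.7, 0.2, -0.2]
opening: 0.702
finger_force: 0.0
```

```bash
cat > mk.py <<'E'
from h import *
C=cam('wrist'); ey=np.array([.0958,.9954,0]); im=ctrl.read_camera('wrist'); print(C[2])
h=cv2.cvtColor(im,cv2.COLOR_RGB2HSV); m=cv2.inRange(h,(18,140,60),(32,255,255)); ys,xs=np.nonzero(m)
x=xs.min()+10; v=ys[abs(xs-x)<6].mean(); b=p2w(C,(x,v),.081)
e=w2p(C,b+np.array([-.042,.006,.045])); print('mark',x,v,'exp line',e)
u0=int(e[0]); r0=int(e[1])-22; g=cv2.cvtColor(im,cv2.COLOR_RGB2GRAY)[r0:r0+44,u0-3:u0+4].mean(1); print(r0,g.round().astype(int).tolist())
cv2.imwrite('pics/mk.png',cv2.resize(im[30:230,200:460,::-1],None,fx=2.4,fy=2.4))
E
python3 mk.py
```

```text
[0.57887285 0.3023879  0.31769266]
mark 372 88.5 exp line [308.54829089  85.0205898 ]
63 [146, 107, 57, 38, 48, 56, 58, 58, 57, 58, 57, 57, 57, 57, 57, 65, 155, 243, 251, 251, 244, 158, 65, 55, 54, 54, 54, 53, 53, 52, 52, 52, 51, 44, 39, 87, 156, 180, 182, 182, 183, 182, 182, 182]
```

```bash
python3 - <<'E'
from h import *
C=cam('wrist'); ey=np.array([.0958,.9954,0])
a=p2w(C,(309,81.5),.126); b=p2w(C,(372,88.5),.081); print(a,b,(b-a)@ey)
E
```

```text
[0.57602528 0.30510109 0.126     ] [0.61765841 0.29730172 0.081     ] -0.003775042341272564
```

>>> {"api": "apply_moves", "payload": {
  "series": [
    [0.009,0.05,0,0,0,0],
    [0.009,0.093,0,0,0,0],
    [0.009,0.093,-0.05,0,0,0],
    [0.009,0.093,-0.1,0,0,0],
    [0.009,0.093,-0.1,0,0,0],
    [0.009,0.093,-0.1,0,0,0]
  ]
}}

```text
time: 39.02
eef_pos: [0.579, 0.2958, 0.1158]
tcp_rot: [0.739, 0.674, 0.001, 0.0]
contact_force: [1.0, 0.3, -0.2]
opening: 0.7
finger_force: 0.0
```

>>> {"api": "apply_moves", "payload": {
  "series": [
    [0,0,0,0,0,0],
    [0,0,0,0,0,0],
    [0,0,0,0,0,0],
    [0,0,0,0,0,0],
    [0,-0.002,0,0,0,0],
    [-0.0005,-0.005,0,0,0,0],
    [-0.0005,-0.005,0,0,0,0],
    [-0.0005,-0.005,0,0,0,0]
  ],
  "jaw": 0
}}

```text
time: 40.02
eef_pos: [0.5793, 0.2918, 0.117]
tcp_rot: [0.739, 0.674, 0.002, 0.001]
contact_force: [0.1, 1.2, 6.4]
opening: 0.366
finger_force: 40.5
```

>>> {"api": "apply_moves", "payload": {
  "series": [
    [0,0,0,0,0,0],
    [0,0,0,0,0,0],
    [0,0,0,0,0,0],
    [0,0,0.05,0,0,0],
    [-0.009,-0.05,0.1,0,0,0],
    [-0.009,-0.093,0.1,0,0,0],
    [-0.009,-0.093,0.1,0,0,0],
    [-0.009,-0.093,0.1,0,0,0]
  ],
  "jaw": 0.7
}}

```text
time: 41.02
eef_pos: [0.5702, 0.217, 0.1937]
tcp_rot: [0.739, 0.673, -0.0, -0.0]
contact_force: [0.3, -1.0, -1.2]
opening: 0.698
finger_force: 0.0
```

```bash
python3 mk.py
```

```text
[0.57850947 0.29778943 0.3176712 ]
mark 372 81.26923076923077 exp line [307.99669414  76.11824776]
54 [161, 161, 161, 161, 162, 162, 162, 161, 146, 83, 38, 44, 54, 58, 58, 58, 59, 57, 57, 58, 57, 57, 59, 103, 198, 247, 251, 247, 197, 103, 58, 55, 55, 54, 54, 53, 53, 53, 52, 51, 48, 40, 49, 104]
```

```bash
python3 - <<'E'
from h import *
C=cam('wrist'); ey=np.array([.0958,.9954,0])
a=p2w(C,(308,80),.126); b=p2w(C,(372,81.3),.081); print(a,b,(b-a)@ey)
E
```

```text
[0.57494971 0.30164452 0.126     ] [0.61710894 0.29764035 0.081     ] 5.3102489671905035e-05
```

The white line is level with the mark. Now I'll work out the gate-closing sweep.

```bash
python3 - <<'E'
import numpy as np
h=np.array([.486,.0785]); y0=np.radians(-5.5)
def P(t,u,v):
    a=y0-t; return h+u*np.array([np.cos(a),np.sin(a)])+v*np.array([-np.sin(a),np.cos(a)])
s=P(1.7,.045,-.03); print(s,((s-[.5702,.217])/.8).round(3))
for t in list(np.arange(1.6,-.01,-.1)):
    nx,ny=abs(np.sin(t)),abs(np.cos(t)); v=-(.006+.0145*nx+.011*ny); print(round(t,2),((P(t,.045,v)-s)/.8).round(3).tolist(),P(t,.045,v).round(3))
E
```

```text
[0.44670908 0.04133519] [-0.154 -0.22 ]
1.6 [0.016, -0.006] [0.46  0.036]
1.5 [0.021, -0.009] [0.464 0.034]
1.4 [0.026, -0.012] [0.467 0.032]
1.3 [0.031, -0.014] [0.471 0.03 ]
1.2 [0.036, -0.016] [0.476 0.029]
1.1 [0.042, -0.017] [0.48  0.028]
1.0 [0.048, -0.017] [0.485 0.027]
0.9 [0.054, -0.017] [0.49  0.028]
0.8 [0.061, -0.016] [0.495 0.028]
0.7 [0.067, -0.015] [0.501 0.03 ]
0.6 [0.074, -0.012] [0.506 0.032]
0.5 [0.08, -0.009] [0.511 0.035]
0.4 [0.086, -0.004] [0.515 0.038]
0.3 [0.091, 0.001] [0.519 0.042]
0.2 [0.096, 0.007] [0.523 0.047]
0.1 [0.1, 0.013] [0.527 0.052]
-0.0 [0.103, 0.02] [0.529 0.057]
```

>>> {"api": "apply_moves", "payload": {
  "series": [
    [-0.05,-0.07,0.02,0,0,0],
    [-0.1,-0.14,0.02,0,0,0],
    [-0.154,-0.22,0.02,0,0,0],
    [-0.154,-0.22,0,0,0,0],
    [-0.154,-0.22,0,0,0,0],
    [-0.154,-0.22,-0.05,0,0,0],
    [-0.154,-0.22,-0.1,0,0,0],
    [-0.154,-0.22,-0.137,0,0,0],
    [-0.154,-0.22,-0.137,0,0,0],
    [-0.154,-0.22,-0.137,0,0,0]
  ],
  "jaw": 0
}}

```text
time: 42.32
eef_pos: [0.4488, 0.0414, 0.086]
tcp_rot: [0.739, 0.674, 0.001, 0.001]
contact_force: [0.1, -0.1, 0.6]
opening: 0.0
finger_force: 0.0
```

Next I'll sweep to about 0.4 rad, slowly.

>>> {"api": "apply_moves", "payload": {
  "series": [
    [0.01,-0.004,0,0,0,0],
    [0.016,-0.006,0,0,0,0],
    [0.021,-0.009,0,0,0,0],
    [0.026,-0.012,0,0,0,0],
    [0.031,-0.014,0,0,0,0],
    [0.036,-0.016,0,0,0,0],
    [0.042,-0.017,0,0,0,0],
    [0.048,-0.017,0,0,0,0],
    [0.054,-0.017,0,0,0,0],
    [0.061,-0.016,0,0,0,0],
    [0.067,-0.015,0,0,0,0],
    [0.074,-0.012,0,0,0,0],
    [0.08,-0.009,0,0,0,0],
    [0.086,-0.004,0,0,0,0],
    [0.086,-0.004,0,0,0,0]
  ]
}}

```text
time: 44.2
eef_pos: [0.5123, 0.0365, 0.0845]
tcp_rot: [0.736, 0.677, -0.007, -0.002]
contact_force: [-17.5, -2.8, 13.0]
opening: -0.003
finger_force: 17.4
```

```bash
python3 - <<'E'
from h import *
a=pic('scene','s9.png')[110:220,290:440]; b=pic('wrist','w10.png')
cv2.imwrite('pics/m10.png',cv2.hconcat([cv2.resize(a,(400,294)),cv2.resize(b,(400,294))])[:,:,::-1])
E
```

```text
(no output)
```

View pics/m10.png

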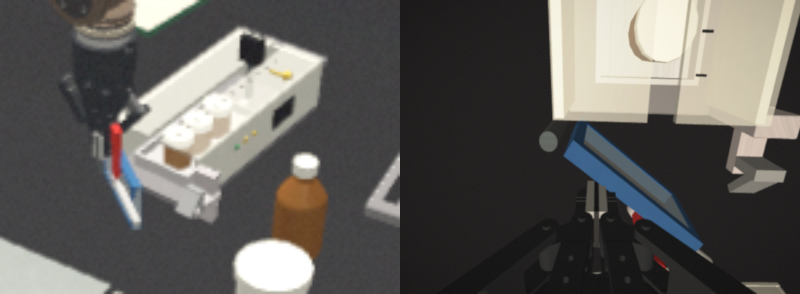

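The left panel shows the gate about 0.6 rad open, with the three jars in the bay. The right panel shows the finger linkage touching the red lever at (640,215). I'll back off and turn the tool so the linkages lie square to the gate.

>>> {"api": "apply_moves", "payload": {
  "series": [
    [-0.01,-0.015,0,0,0,0],
    [-0.03,-0.025,0,0,0,0],
    [-0.039,-0.025,0,0,0,0],
    [-0.039,-0.025,0.05,0,0,0],
    [-0.039,-0.025,0.1,0,0,0.2],
    [-0.039,-0.025,0.1,0,0,0.4],
    [-0.039,-0.025,0.1,0,0,0.6],
    [-0.039,-0.025,0.1,0,0,0.8],
    [-0.039,-0.025,0.1,0,0,1],
    [-0.039,-0.025,0.1,0,0,1],
    [-0.039,-0.025,0.1,0,0,1]
  ]
}}

```text
time: 45.68
eef_pos: [0.4855, 0.0175, 0.165]
tcp_rot: [0.426, 0.905, 0.0, 0.001]
contact_force: [-0.2, 0.1, 0.0]
opening: 0.0
finger_force: 0.0
```

```bash
python3 - <<'E'
from h import *
s=ctrl.get_state(); print(s['eef_pos'],s['tcp_rot'])
C=cam('wrist'); im=pic('wrist','w11.png')
h=cv2.cvtColor(im,cv2.COLOR_RGB2HSV); m=cv2.inRange(h,(100,120,40),(125,255,255)); k,l,st,ce=cv2.connectedComponentsWithStats(m)
for i in range(1,k):
    if st[i,4]>200:
        r=cv2.minAreaRect(np.argwhere(l==i)[:,::-1].astype(np.float32)); b=cv2.boxPoints(r); print(st[i].tolist(),[p2w(C,q,.076).round(3)[:2].tolist() for q in b])
E
```

```text
[0.48551769 0.01754287 0.16499499] [4.26101086e-01 9.04675252e-01 2.02811267e-04 7.15313521e-04]
[317, 141, 65, 116, 2194] [[0.498, -0.006], [0.475, 0.071], [0.497, 0.077], [0.522, -0.001]]
[121, 295, 47, 42, 1484] [[0.424, -0.151], [0.424, -0.111], [0.456, -0.114], [0.457, -0.156]]
```

```bash
python3 - <<'E'
from h import *
C=cam('wrist'); im=cv2.imread('pics/w11.png')
h=cv2.cvtColor(im,cv2.COLOR_BGR2HSV); m=cv2.inRange(h,(0,150,60),(6,255,255)); k,l,st,ce=cv2.connectedComponentsWithStats(m)
for i in range(1,k):
    if st[i,4]>40: print(st[i].tolist(),p2w(C,ce[i],.12).round(3))
for th in (.6,.9,1.1,1.2,1.3,1.4):
    a=np.radians(-5.5)-th; e=np.array([np.cos(a),np.sin(a)]); n=np.array([-e[1],e[0]]); H=np.array([.486,.0785])
    print(th,w2p(C,[*(H+.13*e),.076]).round(),w2p(C,[*(H+.085*e-.012*n),.125]).round(),(H+.085*e-.012*n).round(3))
for v in (150,180,210,240): print(v,np.nonzero(l[v]*0+cv2.inRange(h,(100,120,40),(125,255,255))[v])[0][[0,-1]] if cv2.inRange(h,(100,120,40),(125,255,255))[v].any() else None)
E
```

```text
[306, 234, 14, 13, 115] [0.486 0.016 0.12 ]
0.6 [396. 309.] [387. 302.] [0.544 0.015]
0.9 [345. 311.] [344. 299.] [0.522 0.001]
1.1 [312. 305.] [316. 290.] [ 0.506 -0.005]
1.2 [296. 299.] [303. 283.] [ 0.498 -0.007]
1.3 [281. 293.] [291. 276.] [ 0.489 -0.007]
1.4 [266. 285.] [279. 267.] [ 0.48  -0.007]
150 [350 364]
180 [336 373]
210 [323 358]
240 [324 343]
```

>>> {"api": "apply_moves", "payload": {
  "series": [
    [-0.039,0.017,0,0,0,0],
    [-0.039,0.017,0,0,0,0],
    [-0.039,0.017,-0.05,0,0,0],
    [-0.039,0.017,-0.1,0,0,0],
    [-0.039,0.017,-0.1,0,0,0],
    [-0.039,0.017,-0.1,0,0,0]
  ]
}}

```text
time: 46.48
eef_pos: [0.4552, 0.0309, 0.0861]
tcp_rot: [0.425, 0.905, 0.0, 0.001]
contact_force: [-0.4, -0.2, -0.3]
opening: -0.001
finger_force: 0.0
```

```bash
python3 - <<'E'
import numpy as np
from plant import ctrl
s=ctrl.get_state()['eef_pos']; print(s)
h=np.array([.486,.0785]); y0=np.radians(-5.5); s=np.array([.4545,.0315])
for t in list(np.arange(1.2,-.01,-.1)):
    a=y0-t; p=h+.035*np.array([np.cos(a),np.sin(a)])-.021*np.array([-np.sin(a),np.cos(a)]); print(round(t,1),((p-s)/.8).round(3).tolist(),p.round(3))
E
```

```text
[0.45516828 0.03090045 0.08606459]
1.2 [0.026, 0.01] [0.475 0.039]
1.1 [0.031, 0.008] [0.479 0.038]
1.0 [0.036, 0.008] [0.483 0.038]
0.9 [0.041, 0.008] [0.487 0.038]
0.8 [0.046, 0.008] [0.491 0.038]
0.7 [0.051, 0.009] [0.495 0.039]
0.6 [0.056, 0.011] [0.499 0.04 ]
0.5 [0.061, 0.012] [0.503 0.041]
0.4 [0.065, 0.015] [0.507 0.043]
0.3 [0.07, 0.018] [0.51  0.046]
0.2 [0.074, 0.021] [0.513 0.048]
0.1 [0.077, 0.024] [0.516 0.051]
-0.0 [0.08, 0.028] [0.519 0.054]
```

Next I'll sweep to 0.3 rad while turning the tool.

>>> {"api": "apply_moves", "payload": {
  "series": [
    [0.013,0.005,0,0,0,0],
    [0.026,0.01,0,0,0,0],
    [0.031,0.008,0,0,0,0.08],
    [0.036,0.008,0,0,0,0.18],
    [0.041,0.008,0,0,0,0.28],
    [0.046,0.008,0,0,0,0.4],
    [0.051,0.009,0,0,0,0.5],
    [0.056,0.011,0,0,0,0.6],
    [0.061,0.012,0,0,0,0.7],
    [0.065,0.015,0,0,0,0.8],
    [0.07,0.018,0,0,0,0.9],
    [0.07,0.018,0,0,0,0.9]
  ]
}}

```text
time: 47.98
eef_pos: [0.5111, 0.0458, 0.0855]
tcp_rot: [0.086, 0.996, 0.0, 0.001]
contact_force: [-0.3, 0.3, 0.3]
opening: -0.0
finger_force: 0.0
```

```bash
cat > gt.py <<'E'
from h import *
C=cam('wrist'); im=ctrl.read_camera('wrist'); H=np.array([.486,.0785])
h=cv2.cvtColor(im,cv2.COLOR_RGB2HSV); m=cv2.inRange(h,(100,120,40),(125,255,255)); k,l,st,ce=cv2.connectedComponentsWithStats(m)
for i in range(1,k):
    if st[i,4]>100:
        b=cv2.boxPoints(cv2.minAreaRect(np.argwhere(l==i)[:,::-1].astype(np.float32))); print('blue',st[i].tolist(),[p2w(C,q,.076).round(3)[:2].tolist() for q in b])
m=cv2.inRange(h,(0,150,60),(6,255,255)); k,l,st,ce=cv2.connectedComponentsWithStats(m)
for i in range(1,k):
    if st[i,4]>40: print('red',st[i].tolist(),p2w(C,ce[i],.12).round(3))
for th in (0,.05,.1,.2,.3,.4,.5):
    a=np.radians(-5.5)-th; e=np.array([np.cos(a),np.sin(a)]); n=np.array([-e[1],e[0]])
    print(th,w2p(C,[*(H+.13*e-.006*n),.076]).round(),w2p(C,[*(H+.065*e-.006*n),.076]).round(),w2p(C,[*(H+.085*e-.012*n),.121]).round(),(H+.085*e-.012*n).round(3))
cv2.imwrite('pics/gt.png',im[:,:,::-1])
E
python3 gt.py
```

```text
blue [330, 190, 55, 113, 2089] [[0.52, 0.045], [0.475, 0.066], [0.485, 0.086], [0.532, 0.066]]
blue [314, 344, 9, 29, 174] [[0.552, 0.038], [0.552, 0.042], [0.57, 0.039], [0.569, 0.035]]
red [306, 340, 6, 32, 118] [0.517 0.043 0.12 ]
0 [372. 429.] [369. 334.] [373. 460.] [0.569 0.058]
0.05 [360. 429.] [362. 333.] [362. 459.] [0.568 0.054]
0.1 [348. 428.] [356. 333.] [351. 458.] [0.567 0.05 ]
0.2 [325. 426.] [343. 331.] [329. 455.] [0.564 0.042]
0.3 [302. 423.] [330. 328.] [308. 450.] [0.56  0.035]
0.4 [280. 417.] [318. 324.] [287. 444.] [0.555 0.027]
0.5 [257. 410.] [306. 319.] [267. 436.] [0.55  0.021]
```

>>> {"api": "apply_moves", "payload": {
  "series": [
    [0.002,0.0015,0,0,0,0.02],
    [0.004,0.003,0,0,0,0.05],
    [0.0055,0.0045,0,0,0,0.1],
    [0.007,0.006,0,0,0,0.1],
    [0.0085,0.008,0,0,0,0.1],
    [0.01,0.01,0,0,0,0.1],
    [0.01,0.01,0,0,0,0.1],
    [0.01,0.01,0,0,0,0.1]
  ]
}}

```text
time: 49.02
eef_pos: [0.5153, 0.0511, 0.0845]
tcp_rot: [0.045, 0.999, -0.003, -0.004]
contact_force: [-9.6, -11.8, 7.7]
opening: -0.002
finger_force: 7.9
```

```bash
python3 gt.py
```

```text
blue [329, 191, 50, 111, 2251] [[0.524, 0.051], [0.477, 0.067], [0.484, 0.085], [0.533, 0.072]]
blue [315, 352, 8, 21, 102] [[0.573, 0.046], [0.56, 0.047], [0.56, 0.051], [0.573, 0.05]]
red [306, 342, 8, 31, 166] [0.521 0.049 0.12 ]
0 [347. 431.] [352. 333.] [347. 460.] [0.569 0.058]
0.05 [336. 430.] [346. 332.] [335. 459.] [0.568 0.054]
0.1 [324. 429.] [339. 331.] [324. 457.] [0.567 0.05 ]
0.2 [301. 425.] [326. 329.] [302. 452.] [0.564 0.042]
0.3 [278. 420.] [314. 325.] [281. 445.] [0.56  0.035]
0.4 [255. 412.] [301. 320.] [260. 437.] [0.555 0.027]
0.5 [233. 404.] [290. 314.] [240. 428.] [0.55  0.021]
```

>>> {"api": "apply_moves", "payload": {
  "series": [
    [0,0.003,0,0,0,0],
    [0,0.006,0,0,0,0],
    [0,0.009,0,0,0,0],
    [0,0.009,0,0,0,0]
  ]
}}

```text
time: 49.58
eef_pos: [0.5163, 0.0541, 0.0847]
tcp_rot: [0.044, 0.999, -0.008, -0.003]
contact_force: [-8.3, -25.8, 5.5]
opening: -0.002
finger_force: 13.4
```

```bash
python3 gt.py | head -3
```

```text
blue [330, 190, 44, 112, 2217] [[0.528, 0.056], [0.477, 0.068], [0.482, 0.085], [0.534, 0.075]]
red [307, 337, 14, 36, 400] [0.522 0.054 0.12 ]
0 [341. 429.] [346. 332.] [337. 458.] [0.569 0.058]
```

The hand probably blocks the lever's tilt as the bar rides up the ramp. I'll back off and close the gate by gripping the lever, as when opening it.

>>> {"api": "apply_moves", "payload": {
  "series": [
    [0,-0.015,0,0,0,0],
    [0,-0.03,0,0,0,0],
    [0,-0.03,0.05,0,0,0],
    [0,-0.03,0.12,0,0,0],
    [0,0,0.2,0,0,0],
    [0,0,0.2,0,0,0],
    [0,0,0.2,0,0,0],
    [0,0,0.2,0,0,0]
  ],
  "jaw": 0.5
}}

```text
time: 50.62
eef_pos: [0.5167, 0.0608, 0.2423]
tcp_rot: [0.046, 0.999, 0.0, -0.002]
contact_force: [0.2, -0.6, 0.3]
opening: 0.497
finger_force: 0.0
```

```bash
python3 - <<'E'
import re
s=open('gt.py').read().replace("'red',st","'red',p2w(C,(st[i,0]+st[i,2]/2,st[i,1]+st[i,3]-1),.134).round(3),st"); open('gt.py','w').write(s)
E
python3 gt.py; python3 -c "
from h import *; s=ctrl.get_state(); print(s['eef_pos'],s['tcp_rot'])"
```

```text
blue [47, 97, 47, 41, 1480] [[0.423, -0.157], [0.426, -0.118], [0.459, -0.128], [0.455, -0.168]]
blue [305, 153, 30, 124, 1361] [[0.614, 0.042], [0.492, 0.069], [0.495, 0.082], [0.618, 0.056]]
blue [0, 284, 80, 116, 7480] [[0.595, -0.266], [0.602, -0.187], [0.752, -0.235], [0.744, -0.326]]
red [0.565 0.048 0.134] [298, 224, 13, 37, 348] [0.557 0.049 0.12 ]
red [ 0.624 -0.111  0.134] [110, 307, 35, 31, 641] [ 0.618 -0.119  0.12 ]
0 [323. 275.] [323. 214.] [317. 256.] [0.569 0.058]
0.05 [316. 274.] [320. 214.] [312. 256.] [0.568 0.054]
0.1 [310. 274.] [317. 213.] [307. 255.] [0.567 0.05 ]
0.2 [297. 271.] [310. 212.] [297. 252.] [0.564 0.042]
0.3 [284. 268.] [303. 210.] [288. 248.] [0.56  0.035]
0.4 [272. 264.] [297. 207.] [278. 244.] [0.555 0.027]
0.5 [260. 258.] [291. 203.] [269. 239.] [0.55  0.021]
[0.51671734 0.06068761 0.24222335] [ 4.64989765e-02  9.98916106e-01  1.26787909e-04 -2.10751061e-03]
```

View pics/gt.png

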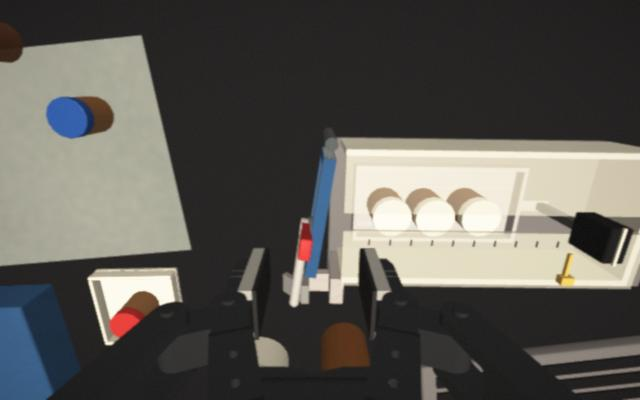

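The gate is still about 0.12 rad open, with the lever head near (305,245) and the jars upright in the bay. I'll straddle the lever head.

>>> {"api": "apply_moves", "payload": {
  "series": [
    [0.0575,-0.016,0,0,0,-0.15],
    [0.0575,-0.016,-0.05,0,0,-0.15],
    [0.0575,-0.016,-0.1,0,0,-0.15],
    [0.0575,-0.016,-0.14,0,0,-0.15],
    [0.0575,-0.016,-0.154,0,0,-0.15],
    [0.0575,-0.016,-0.154,0,0,-0.15],
    [0.0575,-0.016,-0.154,0,0,-0.15]
  ]
}}

```text
time: 51.55
eef_pos: [0.5648, 0.0478, 0.123]
tcp_rot: [0.105, 0.994, 0.0, 0.001]
contact_force: [0.0, -0.1, 0.5]
opening: 0.501
finger_force: 0.0
```

>>> {"api": "apply_moves", "payload": {
  "series": [
    [0,0,0,0,0,0],
    [0,0,0,0,0,0],
    [0,0,0,0,0,0],
    [0,0,0,0,0,0]
  ],
  "jaw": 0,
  "squeeze": 25
}}

```text
time: 52.05
eef_pos: [0.5644, 0.0479, 0.1227]
tcp_rot: [0.105, 0.994, 0.0, 0.001]
contact_force: [-1.0, 0.4, 4.9]
opening: 0.116
finger_force: 26.8
```

>>> {"api": "apply_moves", "payload": {
  "series": [
    [-0.01,0.002,-0.002,0,0,0],
    [-0.02,0.005,-0.006,0,0,0],
    [-0.028,0.007,-0.01,0,0,0],
    [-0.03,0.007,-0.011,0,0,0],
    [-0.03,0.007,-0.011,0,0,0],
    [-0.029,0.01,-0.011,0,0,0.05],
    [-0.028,0.013,-0.011,0,0,0.1],
    [-0.027,0.016,-0.011,0,0,0.15],
    [-0.026,0.019,-0.011,0,0,0.15],
    [-0.026,0.019,-0.011,0,0,0.15]
  ]
}}

```text
time: 53.3
eef_pos: [0.5453, 0.0608, 0.1152]
tcp_rot: [0.046, 0.999, -0.003, 0.003]
contact_force: [3.1, -7.6, 8.2]
opening: 0.108
finger_force: 25.8
```

```bash
python3 gt.py
```

```text
blue [323, 140, 28, 117, 2155] [[0.553, 0.063], [0.49, 0.071], [0.492, 0.083], [0.555, 0.077]]
blue [322, 300, 11, 49, 228] [[0.583, 0.061], [0.583, 0.066], [0.618, 0.065], [0.618, 0.059]]
red [0.54  0.061 0.134] [301, 254, 26, 46, 1138] [0.539 0.061 0.12 ]
red [ 0.579 -0.062  0.134] [3, 375, 61, 25, 1098] [ 0.589 -0.077  0.12 ]
0 [324. 344.] [326. 249.] [314. 338.] [0.569 0.058]
0.05 [313. 343.] [320. 249.] [305. 337.] [0.568 0.054]
0.1 [303. 342.] [314. 248.] [295. 335.] [0.567 0.05 ]
0.2 [282. 339.] [302. 245.] [276. 330.] [0.564 0.042]
0.3 [261. 334.] [291. 241.] [258. 324.] [0.56  0.035]
0.4 [241. 327.] [280. 237.] [240. 316.] [0.555 0.027]
0.5 [221. 318.] [270. 231.] [222. 307.] [0.55  0.021]
```

The gate's outer edge matches the shut position. I'll lower the latch bar and let go.

>>> {"api": "apply_moves", "payload": {
  "series": [
    [0.01,-0.001,0.002,0,0,0],
    [0.02,-0.002,0.004,0,0,0],
    [0.028,-0.003,0.006,0,0,0],
    [0.034,-0.003,0.007,0,0,0],
    [0.034,-0.003,0.007,0,0,0],
    [0.034,-0.003,0.007,0,0,0]
  ]
}}

```text
time: 54.1
eef_pos: [0.568, 0.0585, 0.1184]
tcp_rot: [0.045, 0.999, -0.003, -0.003]
contact_force: [-5.0, -8.7, 7.8]
opening: 0.114
finger_force: 27.1
```

>>> {"api": "apply_moves", "payload": {
  "series": [
    [0,0,0,0,0,0],
    [0,0,0,0,0,0],
    [0,0,0,0,0,0],
    [0,0,0.05,0,0,0],
    [0,0,0.12,0,0,0],
    [-0.07,0,0.16,0,0,0],
    [-0.07,0,0.16,0,0,0],
    [-0.07,0,0.16,0,0,0],
    [-0.07,0,0.16,0,0,0]
  ],
  "jaw": 0.45
}}

```text
time: 55.22
eef_pos: [0.5142, 0.0608, 0.2447]
tcp_rot: [0.046, 0.999, 0.0, -0.001]
contact_force: [-0.6, -0.5, -0.2]
opening: 0.452
finger_force: 0.0
```

```bash
python3 gt.py; python3 - <<'E'
from h import *
C=cam('wrist'); ey=np.array([.0958,.9954,0]); im=cv2.imread('pics/gt.png'); H=np.array([.486,.0785])
a=np.radians(-5.5); e=np.array([np.cos(a),np.sin(a)]); n=np.array([-e[1],e[0]])
for l in (0,.1,.2,.3): print('latch',l,w2p(C,[*(H+(.085-.066*np.sin(l))*e-.012*n),.055+.079*np.cos(l)]).round(1))
print(ctrl.get_state()['eef_pos'])
E
```

```text
blue [49, 100, 47, 40, 1447] [[0.423, -0.158], [0.427, -0.119], [0.459, -0.128], [0.455, -0.169]]
blue [321, 159, 16, 120, 1319] [[0.617, 0.056], [0.495, 0.07], [0.497, 0.082], [0.619, 0.069]]
blue [0, 285, 82, 115, 7723] [[0.744, -0.33], [0.595, -0.27], [0.603, -0.187], [0.753, -0.235]]
red [0.581 0.056 0.134] [310, 229, 12, 50, 457] [0.568 0.057 0.12 ]
red [ 0.625 -0.111  0.134] [112, 308, 36, 31, 701] [ 0.619 -0.119  0.12 ]
0 [323. 275.] [324. 216.] [318. 258.] [0.569 0.058]
0.05 [316. 275.] [320. 215.] [313. 257.] [0.568 0.054]
0.1 [310. 274.] [317. 215.] [308. 256.] [0.567 0.05 ]
0.2 [297. 272.] [310. 213.] [298. 253.] [0.564 0.042]
0.3 [285. 269.] [304. 211.] [288. 250.] [0.56  0.035]
0.4 [273. 264.] [297. 208.] [279. 245.] [0.555 0.027]
0.5 [261. 259.] [291. 205.] [270. 240.] [0.55  0.021]
latch 0 [317.8 265.5]
latch 0.1 [317.9 257.9]
latch 0.2 [317.9 249.9]
latch 0.3 [317.9 241.5]
[0.51422653 0.06077443 0.24466656]
```

>>> {"api": "apply_moves", "payload": {
  "series": [
    [0.073,-0.004,0,0,0,0],
    [0.073,-0.004,-0.05,0,0,0],
    [0.073,-0.004,-0.11,0,0,0],
    [0.073,-0.004,-0.157,0,0,0],
    [0.073,-0.004,-0.157,0,0,0],
    [0.073,-0.004,-0.157,0,0,0],
    [0.073,-0.004,-0.157,0,0,0]
  ],
  "jaw": 0.5
}}

```text
time: 56.15
eef_pos: [0.5742, 0.0575, 0.1231]
tcp_rot: [0.046, 0.999, -0.0, 0.002]
contact_force: [-0.3, 0.7, -0.1]
opening: 0.5
finger_force: 0.0
```

```bash
python3 - <<'E'
from h import *
print(ctrl.get_state()['eef_pos'],ctrl.get_state()['tcp_rot'])
b=pic('wrist','w12.png'); a=cv2.cvtColor(cv2.imread('pics/w2.png'),cv2.COLOR_BGR2RGB)
for im in (a,b):
    h=cv2.cvtColor(im,cv2.COLOR_RGB2HSV)
    B=cv2.inRange(h,(100,120,40),(125,255,255)); Rd=cv2.inRange(h,(0,150,60),(6,255,255)); Rd[:,400:]=0; Rd[:,:250]=0
    for v in (110,150,190,230,270,290,305):
        x=np.nonzero(B[v,250:450])[0]+250; print(v,x[[0,-1]] if len(x) else None,end=' ')
    ys,xs=np.nonzero(Rd); print('\nred',xs.min(),xs.max(),ys.min(),ys.max())
E
```

```text
[0.57424761 0.0574874  0.12309383] [ 4.62885057e-02  9.98925889e-01 -6.23233625e-05  2.10680846e-03]
110 [325 351] 150 [324 349] 190 [323 347] 230 [326 345] 270 [327 343] 290 [329 342] 305 [328 341] 
red 302 325 222 322
110 [324 350] 150 [323 348] 190 [322 346] 230 [325 344] 270 [327 342] 290 [328 341] 305 None 
red 301 325 217 314
```

```bash
python3 - <<'E'
from h import *
c=ctrl.get_calibration('wrist'); Hh=np.array(c['hand_eye'])
def CC(p,q):
    T=np.eye(4); T[:3,:3]=R.from_quat(q).as_matrix(); T[:3,3]=p; T=T@Hh; return c,T[:3,:3],T[:3,3]
C1=CC([.5727,.0575,.1204],[.046,.999,0,.001]); C2=CC([.57425,.05749,.12309],[.04629,.99893,-.00006,.00211])
for P in ([.578,.0575,.134],[.569,.0585,.108],[.615,.06,.076]): print(w2p(C1,P).round(1),w2p(C2,P).round(1))
for f in ('w2','w12'):
    h=cv2.cvtColor(cv2.imread(f'pics/{f}.png'),cv2.COLOR_BGR2HSV); B=cv2.inRange(h,(100,120,40),(125,255,255)); B[:,:320]=0; B[:,352:]=0; ys=np.nonzero(B[:,334])[0]; print(f,ys.min(),ys.max())
E
```

```text
[316.1 314.1] [315.7 306.6]
[316.1 261.2] [315.8 255.4]
[325.1 301.7] [324.8 296.6]
w2 98 306
w12 94 302
```

The gate and latch match their starting, latched appearance to within a pixel once the small pose change is allowed for. I'll retreat and hand in.

>>> {"api": "apply_moves", "payload": {
  "series": [
    [0,0,0.06,0,0,0],
    [0,0,0.13,0,0,0],
    [0,0,0.2,0,0,0],
    [0,0,0.2,0,0,0],
    [0,0,0.2,0,0,0],
    [0,0,0.2,0,0,0]
  ]
}}

```text
time: 56.95
eef_pos: [0.5717, 0.0576, 0.2791]
tcp_rot: [0.046, 0.999, 0.0, -0.001]
contact_force: [-0.1, 0.3, -0.0]
opening: 0.502
finger_force: 0.0
```

```bash
python3 -c "
from plant import ctrl
print(ctrl.sign_off())"
```

```text
the job is handed in; nothing more can be done
None
```

I handed the job in at about 57 s, and no verdict came back. By my camera checks, the spent jar is in the empties box, the three white-lidded jars stand upright in the tray, the carriage line is level with the mark, and the gate is shut with the latch bar down.

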